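Dock the gas monitor for its bump test

TASK

Put the portable gas monitor into its docking station for the bump test: seat it face up and fully home in the shaped pocket of the sloping deck, sensor end uppermost, flat against the pocket floor, without forcing it, and let go. Then swing the station's hood all the way shut over it. Leave the other things on the bench where they are.

Things in the scene. Friction and masses are not known exactly. Their poses are not given: they have to be found in the camera images.
- monitor: Gas monitor: flat black rubber block, grey face with display, two keys, two round sensor openings; lies face up left or right of the station. 100 x 60 x 32 mm, about 0.22 kg. Origin: centre of underside; z out of the face, x to the sensor end. 60 mm wide from x = -50 to +26 mm (straight sides: grip there, about x = -12), then a sensor end 42 mm wide, 28 thick, to x = +50 mm.
- cradle: Sloping deck with the pocket. Origin: pocket floor, 80 mm above the bench; the monitor is home when its origin and axes coincide with these. z: deck normal, 30 degrees from vertical, leaning to the robot's side; x up the slope. Pocket 10 mm deep, 2 mm play all round: 64 mm wide from x = -52 to +28, 46 mm wide on to x = +52. Deck top z = +10, x = -85 to +85, y = -70 to +118 mm.
- dock: The whole docking station, fixed, dark grey and pale plastic. Origin on the bench under the pocket's origin, x horizontally away from the robot's side. Covers x = -88 to +141, y = -72 to +118 mm; deck top 46 mm above the bench in front, 131 at x = +69; behind that a housing 108 mm high. On the deck two hinge blocks 18 mm high (cradle x = +64 to +80, y = +-54 to +-66)..
- lid_hinge (a point): Middle of the hood's hinge axis, which runs along the cradle's y axis; at x = +72, y = 0, z = +22 mm in the cradle frame.
- lid_edge (a point): Point on the hood's outer face, on its middle line, 130 mm from the hinge (14 mm inside the free edge; a 50 mm wide lip adds 11 mm). The hood: shallow clear cover in a grey frame, 104 mm wide, 144 mm hinge to edge, 22 mm skirts inside. Push on the flat outer face: it faces away from the robot when open, up when shut, 18 mm outside the hinge axis. Axes: z out of that face, x to the hinge.
- lid (a joint): Angle of the hood, rad: 0 is shut (parallel to the deck, 4 mm clear above a seated monitor; a stop), 2.09 straight up, 2.25 the open stop. Starts open at 1.85 to 2.2. Stiff hinge, no latch: stays where it is left; about 2 N at 100 mm from the hinge moves it.
- calculator: Grey desk calculator lying flat, 120 x 72 x 14 mm, loose. Leave it. Origin: centre of its underside.
- wash_bottle: White bottle, 60 mm diameter, 165 mm high, standing loose behind the station. Leave it. Origin: centre of its underside.
- sample_jar: Jar with a black cap, 48 mm diameter, 65 mm high, loose. Leave it. Origin: centre of its underside.
- crucible_tray: Grey tray 160 x 115 x 22 mm with six white crucibles up to 33 mm high. Leave it. Origin: centre of its underside.
- mouse: Black computer mouse, 100 x 58 x 29 mm, loose. Leave it. Origin: centre of its underside.
- mug: White mug, 84 mm diameter, 85 mm high, loose. Leave it. Origin: centre of its underside.
- gas_cylinder: Small aluminium cylinder with a brass regulator, 70 mm diameter, 222 mm high, standing loose behind the station. Leave it. Origin: centre of its underside.

How it is judged:
On the way:
1. the monitor is seated flat and square in the pocket and let go, with the hood still open (x of monitor in the frame of cradle between -0.0045 and 0.0045 m and y of monitor in the frame of cradle between -0.0045 and 0.0045 m and z of monitor in the frame of cradle between -0.004 and 0.003 m and angle between the x axis of monitor and the x axis of cradle, either way round below 0.07 rad and angle between the z axis of monitor and the z axis of cradle, either way round below 0.045 rad and contact force between the fingers and monitor below 0.2 N and value of joint lid above 0.8 rad), for 0.2 s.
At the end, for the whole second after the job is handed in: The monitor rests at home in the pocket (origin within 4.5 mm of the pocket's along and across the deck and within 3 mm of its floor, flat within 2.6 degrees, square within 4 degrees), and the hood is shut over it (hinge angle below 0.07 rad) (x of monitor in the frame of cradle between -0.0045 and 0.0045 m and y of monitor in the frame of cradle between -0.0045 and 0.0045 m and z of monitor in the frame of cradle between -0.004 and 0.003 m and angle between the x axis of monitor and the x axis of cradle, either way round below 0.07 rad and angle between the z axis of monitor and the z axis of cradle, either way round below 0.045 rad and value of joint lid below 0.07 rad and linear speed of monitor below 0.02 m/s); the robot touches nothing.
It fails at once if the monitor is forced against the station (more than 90 N) (contact force between monitor and dock above 90 N).
It fails at once if another thing on the bench is disturbed (moved more than 30 mm) (distance of any of calculator, wash_bottle, sample_jar, crucible_tray, mouse, mug, gas_cylinder from where it was at the start of the episode above 0.03 m).
It also fails if it takes over 59 s, if anything falls off the work surface, if the arm or the gripper's body presses on something with over 40 N, if the wrist force passes 120 N, or if a joint passes its speed limit or range.

ROBOT

A 7-joint arm with a two-finger parallel gripper is mounted at the origin on the work surface. World frame = base frame: x ahead of the robot, y to its left, z up, the work surface at z = 0. Lengths are in m, angles in rad, forces in N, time in s.
With the tool pointing down it reaches from about 0.425 to 0.925 m from the base axis. Payload 6.8 kg.
Tool frame: the origin (TCP) lies at the very end of the fingers, on their centre line; the grasp point (between the pads) lies 19 mm behind it; z points along the fingers, y is the line along which they close (so a half turn about z gives the same grasp; the last joint's range is limited). The gripper opens to 85 mm and grips with 20 to 120 N. Pads are 22 mm wide; open, the fingers measure 114 mm over their backs; the gripper's body (76 mm by 85 mm) begins 54 mm behind the grasp point. The pads swing forward as they close: fully open they stand 13 mm farther back than shut.
Start: joints at [1.132, 0.477, 0.022, 1.555, -0.011, 1.109, -0.083], TCP at [0.219, -0.638, 0.231] pointing down, gripper open.
Joint ranges: [-2.96, 2.96], [-0.34, 2.1], [-1.41, 1.46], [0.24, 2.44], [-1.37, 4.51], [0.17, 1.92], [-2.96, 2.96]. Speed limits (rad/s): [2.39, 2.39, 3.14, 3.14, 3.14, 3.14, 3.14].

INTERFACE

Orientations are given as a rotation vector (axis times angle).
In Python, from bench import r gives the robot as it stands.
- The arm moves only by the shell command python3 -m jog 'ROWS' [FORCE]. ROWS is JSON, a list of rows, each an object of numbers: "fingers": the finger opening in m, from 0 to 0.0854; "x", "y", "z": the shift along the tool's x, y, z in m; "rx", "ry", "rz": the turn, a rotation vector about the tool's x, y, z in degrees. In form: [{"fingers": .., "x": .., "y": .., "z": .., "rx": .., "ry": .., "rz": ..}, ...]. A call has 1 to 8 rows; each row shifts and turns the commanded pose from where the row before left it, along the tool's axes as they then stand; what a row does not reach is not made up. A row lasts 1/8 s, in which the tool goes at most 62.5 mm and 10.7 degrees, less where a joint would pass 70% of its speed; a pose out of reach is approached as far as the arm can. A call is refused whole if a number of a shift passes 0.0625 or a number of a turn 10.7, either way. A call with a gripper value outside its range is refused whole. The fingers move at their own pace and stop on an object; FORCE is the grip in N (left out, the last holds). Time passes only in rows, so rows that do not move let the fingers close. It gives the time, the measured TCP pose, the force, the opening and the grip force at its end, in the units of the state.
- r.get_obs(): the state, without advancing time (a new reading comes with each control period).
- r.grab_frame(name): name is "side" or "top"; returns (picture, depth): 420x560x3 uint8, red, green, blue; 420x560 float32, m along the optical axis (not along the pixel's ray), 0 where there is no reading.
- r.get_calibration(name): a dict with "mtx" (3x3 intrinsics, pixels), "extrinsics" (4x4, takes a point from camera to world coordinates). Camera axes: x right, y down, z forward; pixel columns grow to the right and rows downward; lengths in m; the calibration is good to about 2 mm. A picture is of the moment at which its call begins. get_calibration takes no time and is no camera call.
- r.hand_in(): hands the job in; it is judged then, once.
Trained networks look in the newest picture that a camera, given by its name, has taken for a name from the list of things; names that differ only in an ending like _2 or _b are one class to them, and where a whole thing is asked for, a point or a joint stands for the part that bears it (a point fixed in the world has none). Each returns a list of dicts, best first, with "score" (0 to 1); they miss things now and then, are a little off and sometimes report something else, mostly with a low value. They report only what shows in the picture. A call takes as long as a camera call.
- r.search_frame(target, camera): "xyz" ([x, y, z] in m, in world coordinates, good to about 4 mm: the middle of the surface that is visible of it).
- r.landmark_of(target, camera): "xyz" ([x, y, z] in m, in world coordinates, good to about 4 mm: a listed point, or the origin of a listed thing).
The state is a dict: "clock": time; "joints": joint angles; "qvel": joint speeds; "tau": joint torques, N m; "tcp_pos": TCP position; "orientation": TCP orientation; "contact_force": force on the tool from outside, world axes, zero at the start; "moment": the same for the moment, N m; "grip_width": finger opening in m; "gripper_force": force on a finger pad.
Only numpy, scipy, OpenCV 4.12 (cv2) and the standard library are available. Lean on these libraries where they do the work, as an engineer would, in place of code of your own. Each camera call takes 0.05 s, during which the arm holds its last target. There are 200 camera calls.

## Working session

There is one attempt and no reset: what is moved stays moved. The work goes in short steps, Python scripts to look and compute and a shell command to move; the robot and the scene stay as the last step left them, time stands still between calls to the robot, and variables do not carry over. Pictures are saved under pics/ and viewed, at most 10 in all, crops included, and the job is handed in when it is done.

```bash
mkdir -p pics; ls
python3 - <<'E'
from bench import r
import cv2,numpy as np
for c in ("top","side"):
    p,d=r.grab_frame(c); cv2.imwrite(f"pics/{c}0.png",p[:,:,::-1])
    K=r.get_calibration(c); print(c,np.round(K["mtx"],1).tolist(),np.round(K["extrinsics"],3).tolist())
    for n in ["monitor","cradle","dock","lid_hinge","lid_edge","calculator","mouse","sample_jar","mug","crucible_tray","gas_cylinder","wash_bottle"]:
        l=r.landmark_of(n,c); print(n,[(np.round(a["xyz"],3).tolist(),round(a["score"],2)) for a in l[:2]])
o=r.get_obs(); print(o)
E
```

```text
pics
top [[418.6, 0.0, 280.4], [0.0, 418.6, 216.6], [0.0, 0.0, 1.0]] [[0.028, -0.995, 0.099, 0.485], [-1.0, -0.028, -0.004, -0.06], [0.007, -0.099, -0.995, 1.188], [0.0, 0.0, 0.0, 1.0]]
monitor [([0.466, 0.295, 0.0], 0.83)]
cradle [([0.507, 0.034, 0.082], 0.78)]
dock [([0.505, 0.039, 0.002], 0.83)]
lid_hinge [([0.562, 0.044, 0.134], 0.56)]
lid_edge [([0.578, 0.048, 0.265], 0.77)]
calculator [([0.502, -0.304, 0.0], 0.66), ([0.709, 0.352, 0.006], 0.42)]
mouse [([0.511, -0.457, 0.003], 0.77), ([0.507, 0.036, 0.078], 0.5)]
sample_jar [([0.645, -0.267, 0.004], 0.74)]
mug [([0.658, -0.429, -0.002], 0.67), ([0.708, 0.353, 0.003], 0.45)]
crucible_tray [([0.71, 0.352, 0.005], 0.74)]
gas_cylinder [([0.746, -0.217, -0.001], 0.68), ([0.646, -0.266, 0.001], 0.65)]
wash_bottle [([0.735, 0.18, 0.001], 0.59)]
side [[384.1, 0.0, 277.7], [0.0, 384.1, 206.7], [0.0, 0.0, 1.0]] [[-0.853, -0.347, 0.39, 0.209], [-0.522, 0.547, -0.655, 0.586], [0.014, -0.762, -0.647, 0.76], [0.0, 0.0, 0.0, 1.0]]
monitor [([0.463, 0.289, 0.001], 0.75)]
cradle [([0.509, 0.037, 0.076], 0.88)]
dock [([0.504, 0.04, -0.003], 0.89
[... 543 characters left out ...]

{'clock': 1.3, 'joints': array([ 1.13191032,  0.47701204,  0.02237446,  1.55539584, -0.01150069,
        1.10928852, -0.08313202]), 'qvel': array([-0.00100628, -0.00013749,  0.00077691,  0.00121854, -0.00036574,
       -0.00033906, -0.00035226]), 'tau': array([-7.91787370e-04, -5.96333349e+01,  1.60584692e+00, -2.81546921e+01,
        1.23728233e-02,  1.75106667e-03,  2.62852268e-05]), 'tcp_pos': array([ 0.21925973, -0.63841876,  0.23130109]), 'orientation': array([3.09871226e+00, 5.17181295e-01, 4.84020840e-05]), 'contact_force': array([-0.32872144, -0.02239585, -0.13904188]), 'moment': array([-0.013638  ,  0.00101491,  0.02058066]), 'gripper_force': 0.0, 'grip_width': 0.08552272490148988}
```

View pics/top0.png

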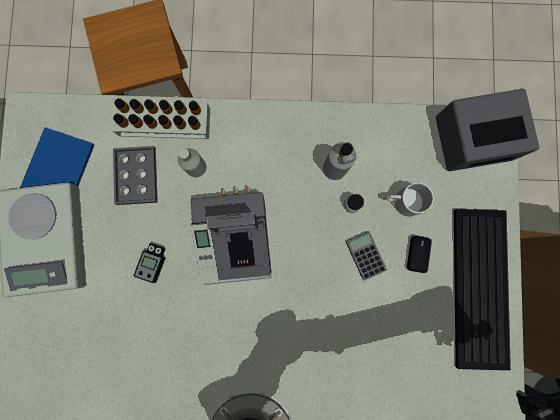

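View pics/side0.png

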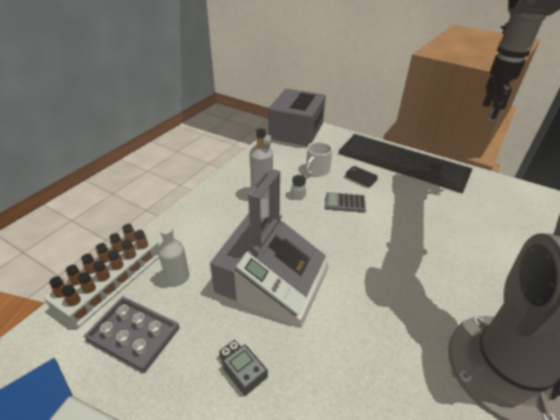

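The top view shows the monitor at about (150,262) with its sensor end up and to the right (158,246). The station pocket is at about (242,250), slightly yawed, and the hood stands open. I'll fit the poses from depth.

```bash
cat > h.py <<'E'
from bench import r
import numpy as np, cv2
def cloud(c):
    p,d=r.grab_frame(c); k=r.get_calibration(c); K,E=k["mtx"],k["extrinsics"]
    v,u=np.mgrid[:d.shape[0],:d.shape[1]]
    P=np.stack([(u-K[0,2])/K[0,0]*d,(v-K[1,2])/K[1,1]*d,d],-1)@E[:3,:3].T+E[:3,3]
    P[d==0]=np.nan
    return p,P
def plane(X):
    for _ in range(4):
        m=X.mean(0); n=np.linalg.svd(X-m,full_matrices=False)[2][2]; n*=np.sign(n[2]); e=(X-m)@n
        X=X[abs(e)<max(2*e.std(),.001)]
    return m,n
E
python3 - <<'E'
from h import *
for c in ("top","side"):
    p,P=cloud(c)
    Q=P.reshape(-1,3); Q=Q[~np.isnan(Q[:,0])]
    m=(abs(Q[:,0]-.466)<.08)&(abs(Q[:,1]-.292)<.08)&(Q[:,2]>.012)&(Q[:,2]<.05)
    M=Q[m]; T=M[M[:,2]>.024]; rc=cv2.minAreaRect((T[:,:2]*1000).astype(np.float32))
    w=T[:,:2]-T[:,:2].mean(0); vec=np.linalg.svd(w,full_matrices=False)[2][0]
    print(c,"mon",rc,len(T),"ztop",np.median(T[:,2]),"axis",np.degrees(np.arctan2(vec[1],vec[0])), "mean",T.mean(0))
    # deck
    D=Q[(abs(Q[:,0]-.507)<.09)&(abs(Q[:,1]-.06)<.12)&(Q[:,2]>.03)&(Q[:,2]<.16)]
    a=np.radians(30)
    h=(D-np.array([.507,.036,.08]))@np.array([-np.sin(a),0,np.cos(a)])
    print("hist",np.histogram(h,bins=np.arange(-.02,.03,.002)))
    mm,n=plane(D[abs(h-.010)<.006]); print("plane",mm,n,"tilt",np.degrees(np.arccos(n[2])),"yaw",np.degrees(np.arctan2(-n[1],-n[0])))
    f=(D-mm)@n
    z=n; y=np.cross(z,[np.hypot(n[0],n[1])and -n[0]/np.hypot(n[0],n[1]),-n[1]/np.hypot(n[0],n[1]),0]);y/=np.linalg.norm(y);x=np.cross(y,z)
    F=D[(f<-.007)&(f>-.014)]; F=F[(abs((F-[.507,.036,.08])@x)<.06)&(abs((F-[.507,.036,.08])@y)<.045)]
    L=np.c_[(F-[.507,.036,.08])@x,(F-[.507,.036,.08])@y]*1000
    print("axes x",x,"y",y,"floor",len(L),np.percentile(L,[1,5,50,95,99],axis=0).round(1).tolist(),"floor h",np.median(f[(f<-.007)&(f>-.014)]))
    print("rect",cv2.minAreaRect(L.astype(np.float32)))
E
```

```text
top mon ((465.4911193847656, 291.3875427246094), (61.093505859375, 99.98137664794922), 72.46538543701172) 755 ztop 0.03212218646025877 axis 162.96219772008195 mean [0.46225817 0.29106345 0.03194887]
hist (array([ 40,  30,  24,  31,  20,  18,  28,  72, 180, 305, 215, 190, 321,
       363, 292, 392, 489, 484, 294, 105,  21,  34,  44,  49]), array([-2.00000000e-02, -1.80000000e-02, -1.60000000e-02, -1.40000000e-02,
       -1.20000000e-02, -1.00000000e-02, -8.00000000e-03, -6.00000000e-03,
       -4.00000000e-03, -2.00000000e-03, -1.73472348e-17,  2.00000000e-03,
        4.00000000e-03,  6.00000000e-03,  8.00000000e-03,  1.00000000e-02,
        1.20000000e-02,  1.40000000e-02,  1.60000000e-02,  1.80000000e-02,
        2.00000000e-02,  2.20000000e-02,  2.40000000e-02,  2.60000000e-02,
        2.80000000e-02]))
plane [0.49156496 0.06380937 0.08333764] [-0.49638749 -0.05651098  0.86625976] tilt 29.973133779352764 yaw 6.494845674207406
axes x [0.86070014 0.09798596 0.49959386] y [-1.13113832e-01  9.93582035e-01 -8.01017688e-18] floor 718 [[-50.9, -28.9], [-46.5, -25.8], [-3.8, 2.5], [43.4, 3
[... 712 characters left out ...]
17,  2.00000000e-03,
        4.00000000e-03,  6.00000000e-03,  8.00000000e-03,  1.00000000e-02,
        1.20000000e-02,  1.40000000e-02,  1.60000000e-02,  1.80000000e-02,
        2.00000000e-02,  2.20000000e-02,  2.40000000e-02,  2.60000000e-02,
        2.80000000e-02]))
plane [0.49134027 0.072265   0.0836591 ] [-0.49679623 -0.06173877  0.86566843] tilt 30.04088124377933 yaw 7.084046417654247
axes x [0.85906019 0.1067587  0.50061779] y [-0.12332516  0.99236632  0.        ] floor 746 [[-50.3, -30.6], [-46.5, -27.9], [-3.2, -1.0], [45.5, 23.7], [51.0, 26.8]] floor h -0.010076272121150847
rect ((0.4769439697265625, -2.036968231201172), (59.60625076293945, 103.61712646484375), 89.91587829589844)
```

```bash
python3 -m jog '[{"x":0.0372,"y":-0.0385},{"x":0.0372,"y":-0.0385,"rz":-10},{"x":0.0300,"y":-0.0443,"rz":-10},{"x":0.022,"y":-0.0488,"rz":-10},{"x":0.0131,"y":-0.0519,"rz":-10},{"x":0.0039,"y":-0.0534,"rz":-10},{"x":-0.0054,"y":-0.0533,"rz":-10},{"x":-0.0146,"y":-0.0515}]'
python3 -c "
from bench import r
o=r.get_obs();print(o['tcp_pos'],o['orientation'],o['joints'],o['clock'])"
```

```text
[ 0.21922575 -0.63842322  0.23132334] [ 3.09868207e+00  5.17219493e-01 -3.72309657e-06] [ 1.13191155  0.47697252  0.0224154   1.55540784 -0.01147826  1.10930189
 -0.08307714] 1.4validation failed for argument at $[0]...
```

```bash
python3 -m jog '[{"fingers":0.0854,"x":0.0372,"y":-0.0385,"z":0,"rx":0,"ry":0,"rz":0},{"fingers":0.0854,"x":0.0372,"y":-0.0385,"z":0,"rx":0,"ry":0,"rz":-10},{"fingers":0.0854,"x":0.0300,"y":-0.0443,"z":0,"rx":0,"ry":0,"rz":-10},{"fingers":0.0854,"x":0.022,"y":-0.0488,"z":0,"rx":0,"ry":0,"rz":-10},{"fingers":0.0854,"x":0.0131,"y":-0.0519,"z":0,"rx":0,"ry":0,"rz":-10},{"fingers":0.0854,"x":0.0039,"y":-0.0534,"z":0,"rx":0,"ry":0,"rz":-10},{"fingers":0.0854,"x":-0.0054,"y":-0.0533,"z":0,"rx":0,"ry":0,"rz":-10},{"fingers":0.0854,"x":-0.0146,"y":-0.0515,"z":0,"rx":0,"ry":0,"rz":0}]'
python3 -c "
from bench import r
o=r.get_obs();print(o['tcp_pos'],o['orientation'],o['joints'],o['clock'])"
```

```text
clock: 2.4
tcp_pos: [0.0765, -0.351, 0.2316]
orientation: [2.424, 1.996, -0.001]
contact_force: [0.3, -1.2, 0.5]
grip_width: 0.0856
gripper_force: 0.0
[ 0.07645665 -0.35099315  0.23164042] [ 2.42423280e+00  1.99647685e+00 -6.85711175e-04] [ 1.24541445 -0.06074989 -0.06049283  2.23792922 -0.00435553  0.96314659
  0.99459244] 2.4
```

```bash
cat >> h.py <<'E'
from scipy.spatial.transform import Rotation as Rn
def tool(): o=r.get_obs(); return np.array(o["tcp_pos"]),Rn.from_rotvec(o["orientation"])
def delta(p,R):
    "total shift in present tool axes (mm), total turn in tool axes (deg)"
    a,A=tool(); return (A.inv().apply(p-a)*1000).round(1),np.degrees((A.inv()*R).as_rotvec()).round(2)
def frame(yaw,tilt):  # tool: x toward -thing x, z into it
    c=Rn.from_euler("ZY",[yaw,-tilt],degrees=True).as_matrix()
    return c,Rn.from_matrix(np.c_[-c[:,0],c[:,1],-c[:,2]])
E
python3 -m jog '[{"fingers":0.0854,"x":0.0269,"y":0.0497,"z":0,"rx":0,"ry":0,"rz":0},{"fingers":0.0854,"x":0.0269,"y":0.0497,"z":0,"rx":0,"ry":0,"rz":0},{"fingers":0.0854,"x":0.0269,"y":0.0497,"z":0,"rx":0,"ry":0,"rz":0},{"fingers":0.0854,"x":0.0269,"y":0.0497,"z":0,"rx":0,"ry":0,"rz":0},{"fingers":0.0854,"x":0.0269,"y":0.0497,"z":0,"rx":0,"ry":0,"rz":0},{"fingers":0.0854,"x":0.0269,"y":0.0497,"z":0,"rx":0,"ry":0,"rz":0}]'
python3 -m jog '[{"fingers":0.0854,"x":0.055,"y":0,"z":0,"rx":0,"ry":0,"rz":0},{"fingers":0.0854,"x":0.055,"y":0,"z":0,"rx":0,"ry":0,"rz":0},{"fingers":0.0854,"x":0.055,"y":0,"z":0,"rx":0,"ry":0,"rz":0},{"fingers":0.0854,"x":0.055,"y":0,"z":0,"rx":0,"ry":0,"rz":0},{"fingers":0.0854,"x":0.055,"y":0,"z":0,"rx":0,"ry":0,"rz":0},{"fingers":0.0854,"x":0.054,"y":-0.01,"z":0,"rx":0,"ry":0,"rz":0},{"fingers":0.0854,"x":0.054,"y":-0.01,"z":0,"rx":0,"ry":0,"rz":0},{"fingers":0.0854,"x":0.054,"y":-0.01,"z":0,"rx":0,"ry":0,"rz":0}]'
```

```text
clock: 3.15
tcp_pos: [0.4034, -0.2516, 0.2316]
orientation: [2.429, 1.991, 0.0]
contact_force: [-0.6, -1.4, 0.4]
grip_width: 0.085
gripper_force: 0.0
clock: 4.15
tcp_pos: [0.4578, 0.1839, 0.2316]
orientation: [2.429, 1.991, 0.001]
contact_force: [0.5, 0.5, -0.1]
grip_width: 0.085
gripper_force: 0.0
```

Run:
```python
from h import *
c,R=frame(-17.4,0)
print(tool()[0],r.get_obs()["joints"].round(2),delta(np.array([.4645,.292,.10])-.012*c[:,0],R))
```

```text
[0.45778062 0.18389601 0.23160129] [ 0.15  0.26 -0.76  1.94  0.21  1.02 -0.9 ] (array([108.6, -26.7, 131.6]), array([ 4.000e-02,  3.000e-02, -8.391e+01]))
```

```bash
python3 -m jog '[{"fingers":0.0854,"x":0.0543,"y":-0.0133,"z":0,"rx":0,"ry":0,"rz":0},{"fingers":0.0854,"x":0.0543,"y":-0.0133,"z":0,"rx":0,"ry":0,"rz":0}]'
python3 -m jog '[{"fingers":0.0854,"x":0,"y":0,"z":0,"rx":0,"ry":0,"rz":-10.5},{"fingers":0.0854,"x":0,"y":0,"z":0,"rx":0,"ry":0,"rz":-10.5},{"fingers":0.0854,"x":0,"y":0,"z":0.02,"rx":0,"ry":0,"rz":-10.5},{"fingers":0.0854,"x":0,"y":0,"z":0.03,"rx":0,"ry":0,"rz":-10.5},{"fingers":0.0854,"x":0,"y":0,"z":0.03,"rx":0,"ry":0,"rz":-10.5},{"fingers":0.0854,"x":0,"y":0,"z":0.03,"rx":0,"ry":0,"rz":-10.5},{"fingers":0.0854,"x":0,"y":0,"z":0.02,"rx":0,"ry":0,"rz":-10.5},{"fingers":0.0854,"x":0,"y":0,"z":0,"rx":0,"ry":0,"rz":-10.4}]'
python3 - <<'E'
from h import *
c,R=frame(-17.4,0)
print(r.get_obs()["joints"].round(2),delta(np.array([.4645,.292,.012])-.012*c[:,0],R))
for n in ("top","side"):
    p,P=cloud(n); x,y=(170,260) if n=="top" else (240,360)
    cv2.imwrite(f"pics/{n}1.png",cv2.resize(p[y-60:y+60,max(0,x-75):x+75,::-1],None,fx=4,fy=4))
E
```

```text
clock: 4.4
tcp_pos: [0.4529, 0.2956, 0.2315]
orientation: [2.429, 1.991, 0.001]
contact_force: [1.4, -0.8, 1.0]
grip_width: 0.0856
gripper_force: 0.0
clock: 5.4
tcp_pos: [0.4522, 0.2931, 0.0996]
orientation: [-0.465, -3.105, 0.003]
contact_force: [-1.0, -0.5, -0.2]
grip_width: 0.0852
gripper_force: 0.0
[ 0.05  0.63 -0.98  1.94  0.65  0.93  0.02] (array([-0.3,  2.9, 87.6]), array([-0.14, -0.1 ,  0.35]))
```

View pics/side1.png

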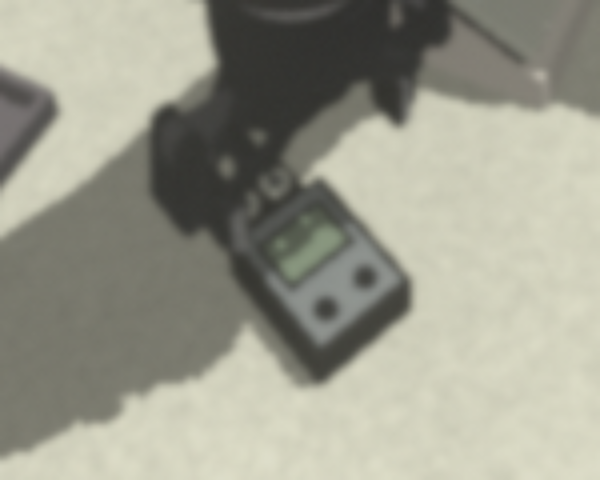

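The monitor lies face up with its keys towards (340,290), and the open fingers, at (180,170) and (400,90), straddle its line from above. I'll descend and grip.

```bash
python3 -m jog '[{"fingers":0.0854,"x":0,"y":0.0029,"z":0.03,"rx":0,"ry":0,"rz":0.3},{"fingers":0.0854,"x":0,"y":0,"z":0.03,"rx":0,"ry":0,"rz":0},{"fingers":0.0854,"x":0,"y":0,"z":0.0276,"rx":0,"ry":0,"rz":0},{"fingers":0.0854,"x":0,"y":0,"z":0,"rx":0,"ry":0,"rz":0}]' 40
python3 -m jog '[{"fingers":0.05,"x":0,"y":0,"z":0,"rx":0,"ry":0,"rz":0},{"fingers":0.05,"x":0,"y":0,"z":0,"rx":0,"ry":0,"rz":0},{"fingers":0.05,"x":0,"y":0,"z":0,"rx":0,"ry":0,"rz":0},{"fingers":0.05,"x":0,"y":0,"z":0,"rx":0,"ry":0,"rz":0},{"fingers":0.05,"x":0,"y":0,"z":0,"rx":0,"ry":0,"rz":0},{"fingers":0.05,"x":0,"y":0,"z":0,"rx":0,"ry":0,"rz":0}]' 40
python3 -m jog '[{"fingers":0.05,"x":0,"y":0,"z":0,"rx":0,"ry":0,"rz":0},{"fingers":0.05,"x":0,"y":0,"z":-0.05,"rx":0,"ry":0,"rz":0},{"fingers":0.05,"x":0,"y":0,"z":-0.06,"rx":0,"ry":0,"rz":0},{"fingers":0.05,"x":0,"y":0,"z":-0.06,"rx":0,"ry":0,"rz":0},{"fingers":0.05,"x":0,"y":0,"z":-0.05,"rx":0,"ry":0,"rz":0},{"fingers":0.05,"x":0,"y":0,"z":0,"rx":0,"ry":0,"rz":0}]' 40
python3 - <<'E'
from h import *
O=np.array([.5065,.0375,.080])
c,R=frame(7.2,30)
print(r.get_obs()["joints"].round(2),tool()[0])
# pre-place: monitor 70 mm above home; tool TCP sits at monitor (-12,0,12)
print(delta(O+c@[-.012,0,.012+.07],R))
for n in ("top","side"):
    p,P=cloud(n); cv2.imwrite(f"pics/{n}2.png",cv2.resize(p[:,:,::-1],None,fx=1.4,fy=1.4))
    print([(a["xyz"],a["score"]) for a in r.landmark_of("monitor",n)[:1]])
E
```

```text
clock: 6.0
tcp_pos: [0.453, 0.296, 0.0126]
orientation: [-0.487, -3.102, 0.004]
contact_force: [-0.9, -0.3, -0.2]
grip_width: 0.085
gripper_force: 0.0
clock: 6.75
tcp_pos: [0.4545, 0.2974, 0.0153]
orientation: [0.484, 3.102, 0.002]
contact_force: [-0.9, -1.6, 6.9]
grip_width: 0.0589
gripper_force: 43.8
clock: 7.5
tcp_pos: [0.4551, 0.2988, 0.2382]
orientation: [0.483, 3.098, 0.008]
contact_force: [-0.3, -0.7, -2.0]
grip_width: 0.059
gripper_force: 45.7
[ 0.17  0.47 -1.12  1.81  0.47  1.14  0.15] [0.45509994 0.29875988 0.23815683]
(array([ -81.3, -255.4,   92.1]), array([ -6.26, -29.14, -24.4 ]))
[([0.4647, 0.2968, 0.2216], 0.8)]
[([0.4615, 0.2931, 0.2179], 0.96)]
```

View pics/side2.png

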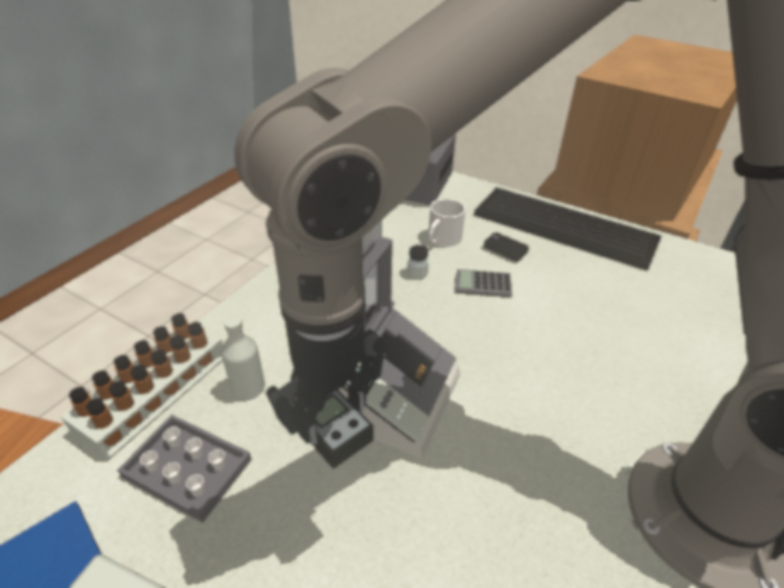

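The monitor is held about level under the fingers at (345,430), and everything else is where it was. Next I'll carry it over the pocket and tilt it.

```bash
python3 -m jog '[{"fingers":0.05,"x":-0.0163,"y":-0.051,"z":0,"rx":0,"ry":0,"rz":0},{"fingers":0.05,"x":-0.0163,"y":-0.051,"z":0,"rx":0,"ry":0,"rz":0},{"fingers":0.05,"x":-0.0163,"y":-0.051,"z":0,"rx":0,"ry":0,"rz":0},{"fingers":0.05,"x":-0.0163,"y":-0.051,"z":0,"rx":0,"ry":0,"rz":0},{"fingers":0.05,"x":-0.0163,"y":-0.051,"z":0,"rx":0,"ry":0,"rz":0}]'
python3 -m jog '[{"fingers":0.05,"x":0,"y":0,"z":0,"rx":-1.25,"ry":-5.83,"rz":-4.88},{"fingers":0.05,"x":0,"y":0,"z":0,"rx":-1.25,"ry":-5.83,"rz":-4.88},{"fingers":0.05,"x":0,"y":0,"z":0,"rx":-1.25,"ry":-5.83,"rz":-4.88},{"fingers":0.05,"x":0,"y":0,"z":0,"rx":-1.25,"ry":-5.83,"rz":-4.88},{"fingers":0.05,"x":0,"y":0,"z":0,"rx":-1.25,"ry":-5.83,"rz":-4.88},{"fingers":0.05,"x":0,"y":0,"z":0,"rx":0,"ry":0,"rz":0},{"fingers":0.05,"x":0,"y":0,"z":0,"rx":0,"ry":0,"rz":0}]'
python3 - <<'E'
from h import *
O=np.array([.5065,.0375,.080])
c,R=frame(7.2,30)
print(r.get_obs()["joints"].round(2),tool()[0])
print(delta(O+c@[-.012,0,.015+.06],R))
E
```

```text
clock: 8.32
tcp_pos: [0.4528, 0.0271, 0.2325]
orientation: [-0.482, -3.102, 0.0]
contact_force: [1.5, 0.7, -1.8]
grip_width: 0.059
gripper_force: 45.7
clock: 9.2
tcp_pos: [0.4517, 0.0337, 0.2313]
orientation: [-0.119, 2.682, 0.056]
contact_force: [0.3, -1.1, -2.2]
grip_width: 0.0592
gripper_force: 45.7
[ 1.1  -0.12 -1.2   2.32 -0.28  0.42  1.77] [0.45173872 0.03372232 0.23125936]
(array([34.5, -4.7, 85.8]), array([ 0.13, -3.76, -2.17]))
```

```bash
python3 -m jog '[{"fingers":0.05,"x":0.0115,"y":-0.0015,"z":0.028,"rx":0,"ry":-1.2,"rz":-0.7},{"fingers":0.05,"x":0.0115,"y":-0.0015,"z":0.028,"rx":0,"ry":-1.2,"rz":-0.7},{"fingers":0.05,"x":0.0115,"y":-0.0015,"z":0.028,"rx":0,"ry":-1.2,"rz":-0.7},{"fingers":0.05,"x":0,"y":0,"z":0,"rx":0,"ry":0,"rz":0},{"fingers":0.05,"x":0,"y":0,"z":0,"rx":0,"ry":0,"rz":0}]'
python3 - <<'E'
from h import *
O=np.array([.5065,.0375,.080])
c,R=frame(7.2,30)
print(r.get_obs()["joints"].round(2),tool()[0])
print(delta(O+c@[-.012,0,.015+.06],R))
E
```

```text
clock: 9.82
tcp_pos: [0.4549, 0.02, 0.1791]
orientation: [-0.127, 2.652, 0.013]
contact_force: [-0.8, 0.0, -2.5]
grip_width: 0.0587
gripper_force: 45.7
[ 0.93  0.07 -1.15  2.4   0.53  0.26  0.98] [0.45488096 0.01996638 0.17913206]
(array([14.2, 11.6, 37.8]), array([-1.57, -2.14, -1.29]))
```

```bash
python3 -m jog '[{"fingers":0.05,"x":0,"y":0.004,"z":0.02,"rx":0,"ry":0,"rz":0},{"fingers":0.05,"x":0,"y":0.004,"z":0.02,"rx":0,"ry":0,"rz":0},{"fingers":0.05,"x":0.005,"y":0.004,"z":0.015,"rx":0,"ry":0,"rz":0},{"fingers":0.05,"x":0,"y":0,"z":0,"rx":0,"ry":-1,"rz":-0.6},{"fingers":0.05,"x":0,"y":0,"z":0,"rx":-1,"ry":-1,"rz":-0.6},{"fingers":0.05,"x":0,"y":0,"z":0,"rx":0,"ry":0,"rz":0},{"fingers":0.05,"x":0,"y":0,"z":0,"rx":0,"ry":0,"rz":0}]'
python3 - <<'E'
from h import *
O=np.array([.5065,.0375,.080])
c,R=frame(7.2,30)
print(r.get_obs()["joints"].round(2),tool()[0])
print(delta(O+c@[-.012,0,.015+.03],R))
p,P=cloud("side"); cv2.imwrite("pics/side3.png",cv2.resize(p[170:320,170:370,::-1],None,fx=4,fy=4))
E
```

```text
clock: 10.7
tcp_pos: [0.4724, 0.03, 0.1283]
orientation: [-0.153, 2.626, 0.021]
contact_force: [0.7, -0.1, -2.8]
grip_width: 0.059
gripper_force: 45.7
[ 0.76  0.29 -1.09  2.43  1.45  0.33  0.09] [0.47235871 0.02997504 0.12832527]
(array([ 5.9,  3.4, 14.3]), array([-1.04, -0.7 , -0.25]))
```

View pics/side3.png

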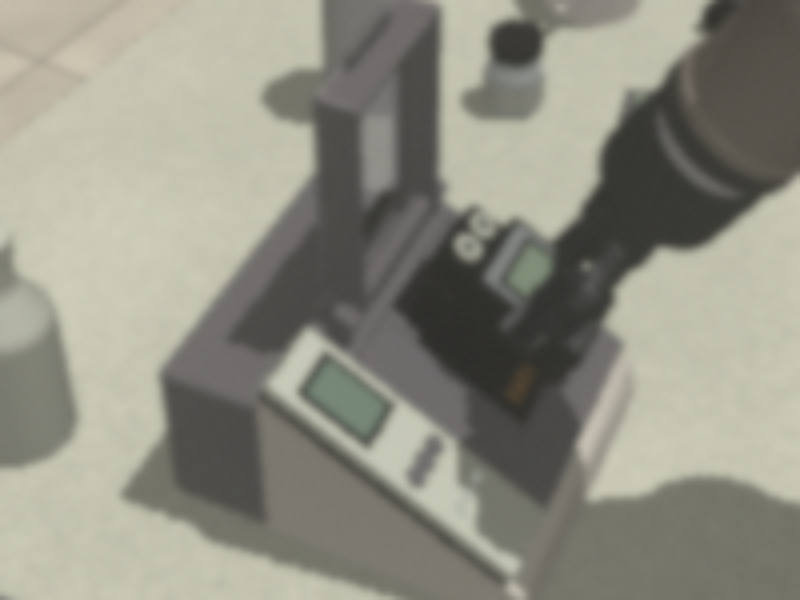

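The monitor hovers tilted over the pocket (face at (520,270), sensors at (470,240)), the hood is open behind it, and the deck is visible. Next I'll measure the monitor against the dock from the same clouds.

```bash
cat > m.py <<'E'
from h import *
O=np.array([.5065,.0375,.080]); c,R=frame(7.2,30)
def measure(hmin,hmax):
    a,A=tool(); print("tool in cradle",(c.T@(a-O)*1000).round(1),"turn",delta(O,R)[1])
    for n in ("top","side"):
        p,P=cloud(n)
        for t in ("monitor","cradle"):
            print(n,t,[((c.T@(np.array(l["xyz"])-O)*1000).round(1).tolist(),round(l["score"],2)) for l in r.landmark_of(t,n)[:1]])
        L=(P.reshape(-1,3)-O)@c; L=L[~np.isnan(L[:,0])]
        F=L[(L[:,0]>-5)&(L[:,0]<60)&(abs(L[:,1])<33)&(L[:,2]>hmin)&(L[:,2]<hmax)]
        if len(F)>40:
            m,nn=plane(F); G=F[abs((F-m)@nn)<.002]
            print("  face",len(G),(m*1000).round(1),"n",nn.round(3),"z at0",((m@nn)/nn[2]*1000).round(1),"x99",np.percentile(G[:,0],[98,100]).round(4),"y",np.percentile(G[:,1],[0,3,97,100]).round(4))
            print("  rect",cv2.minAreaRect((G[:,:2]*1000).astype(np.float32)))
        D=L[(abs(L[:,0])<.08)&(abs(L[:,2]-.01)<.006)&(abs(L[:,1])>.035)]; m,nn=plane(D); print("  deck z at0",((m@nn)/nn[2]*1000).round(1),nn.round(3))
E
python3 -c "
from m import *
measure(.045,.085)"
```

```text
tool in cradle [-6.  -2.7 59.2] turn [-1.03 -0.7  -0.17]
top monitor [([6.5, -2.8, 44.8], 0.9)]
top cradle [([-0.8, -5.3, 0.6], 0.95)]
  face 1469 [-252.   -34.3   65.4] n [ 0.019 -0.     1.   ] z at0 60.5 x99 [-0.2233  0.0575] y [-0.7584 -0.7255  0.653   0.6946]
  rect ((-116.11347961425781, -32.21636962890625), (1453.0325927734375, 347.0708923339844), 89.88483428955078)
  deck z at0 9.0 [-0.001  0.003  1.   ]
side monitor [([0.7, -5.4, 45.1], 0.61)]
side cradle []
  face 1065 [-239.5 -201.2   65.5] n [0.005 0.    1.   ] z at0 64.3 x99 [0.1154 0.1971] y [-1.9514 -1.9238  0.2314  0.2474]
  rect ((-203.097412109375, -841.8482666015625), (2145.8544921875, 1063.5880126953125), 83.0245132446289)
  deck z at0 8.8 [-0.003  0.     1.   ]
```

```bash
sed -i 's/L\[:,0\]>-5)&(L\[:,0\]<60)&(abs(L\[:,1\])<33)/L[:,0]>-.005)\&(L[:,0]<.075)\&(abs(L[:,1])<.04)/' m.py
python3 -c "
from m import *
measure(.045,.095)"
```

```text
tool in cradle [-6.5 -1.7 59.1] turn [-0.96 -0.72 -0.01]
top monitor [([3.9, -2.2, 43.4], 0.89)]
top cradle [([-1.4, -4.2, 0.4], 0.65)]
  face 328 [24.8 -1.8 74.3] n [0.158 0.01  0.987] z at0 78.2 x99 [0.0554 0.0569] y [-0.0398 -0.028   0.0257  0.0391]
  rect ((26.29155731201172, -0.2841987609863281), (61.17527389526367, 78.93670654296875), 0.11872579902410507)
  deck z at0 9.0 [0.    0.003 1.   ]
side monitor [([2.5, -3.3, 43.7], 0.82)]
side cradle [([3.1, -2.9, -2.7], 0.88)]
  face 242 [25.   5.4 72.5] n [0.189 0.138 0.972] z at0 78.1 x99 [0.0539 0.0549] y [-0.0305 -0.0252  0.0295  0.0367]
  rect ((27.203588485717773, 1.3933753967285156), (66.91856384277344, 56.59311294555664), 86.13555908203125)
  deck z at0 8.8 [-0.002 -0.     1.   ]
```

```bash
cat >> m.py <<'E'
def tilt(z0,z1,x0,x1,yy=.024):
    for n in ("top","side"):
        p,P=cloud(n); L=(P.reshape(-1,3)-O)@c; L=L[~np.isnan(L[:,0])]
        F=L[(L[:,0]>x0)&(L[:,0]<x1)&(abs(L[:,1])<yy)&(L[:,2]>z0)&(L[:,2]<z1)]
        b=(F[:,0]/.004).round(); print(n,len(F),[(int(k*4),int((b==k).sum()),(np.median(F[b==k],0)[1:]*1000).round(1).tolist()) for k in np.unique(b)])
E
python3 -c "
from m import *
tilt(.06,.095,-.005,.075,.018)
p,P=cloud('side'); cv2.imwrite('pics/side4.png',cv2.resize(p[200:280,250:350,::-1],None,fx=7,fy=7,interpolation=2))"
```

```text
top 363 [(-4, 13, [-2.3, 76.6]), (0, 20, [2.3, 77.5]), (4, 24, [-0.7, 77.8]), (8, 19, [1.2, 76.7]), (12, 19, [-1.6, 78.4]), (16, 25, [3.0, 76.6]), (20, 22, [-3.6, 75.8]), (24, 19, [-3.0, 76.0]), (28, 29, [1.6, 75.0]), (32, 27, [-1.2, 73.3]), (36, 16, [-0.7, 71.5]), (40, 26, [-1.0, 71.7]), (44, 19, [-0.5, 71.5]), (48, 25, [1.8, 71.1]), (52, 25, [-1.1, 70.0]), (56, 35, [-1.4, 66.3])]
side 315 [(-4, 3, [-10.3, 76.5]), (0, 16, [-3.9, 77.9]), (4, 22, [1.3, 77.3]), (8, 23, [1.9, 76.7]), (12, 20, [1.9, 77.2]), (16, 23, [1.4, 76.7]), (20, 23, [1.7, 76.1]), (24, 21, [0.7, 75.5]), (28, 22, [-1.0, 74.6]), (32, 25, [0.6, 71.2]), (36, 21, [1.6, 70.9]), (40, 20, [0.9, 71.2]), (44, 21, [-2.2, 71.7]), (48, 22, [-0.6, 70.7]), (52, 22, [2.7, 69.9]), (56, 11, [1.6, 66.8])]
```

```bash
python3 -c "
from m import *
for n in ('top','side'):
    p,P=cloud(n); L=((P.reshape(-1,3)-O)@c)*1000; L=L[~np.isnan(L[:,0])]
    S=L[(L[:,0]>38)&(L[:,0]<52)&(abs(L[:,1])<40)&(L[:,2]>67)&(L[:,2]<75)]
    B=L[(L[:,0]>0)&(L[:,0]<24)&(abs(L[:,1])<45)&(L[:,2]>73)&(L[:,2]<80)]
    D=L[(abs(L[:,0])<80)&(abs(L[:,1]-24)<110)&(abs(L[:,2]-9)<3)]
    W=(P.reshape(-1,3)-O)@Rn.from_euler('z',7.2,degrees=True).as_matrix()*1000; W=W[~np.isnan(W[:,0])]
    H=W[(W[:,0]>40)&(W[:,0]<110)&(abs(W[:,1])<80)&(W[:,2]>100)&(W[:,2]<240)]
    for k,q in (('sensor',S),('body',B),('deck',D),('hood',H)): print(n,k,len(q),np.percentile(q[:,1],[0,1,3,10,50,90,97,99,100]).round(1))
    # deck left/right edges per x-bin
    for x in (-60,-30,0): q=D[abs(D[:,0]-x)<10]; print('   edge',x,len(q),np.percentile(q[:,1],[0.5,99.5]).round(1))
"
```

```text
top sensor 90 [-22.9 -22.7 -22.3 -19.8  -2.3  13.5  16.7  17.3  18.3]
top body 215 [-42.5 -39.6 -32.8 -27.3  -3.5  22.2  28.1  34.   39.6]
top deck 1889 [-69.7 -68.8 -66.8 -58.4  60.5 107.5 114.9 117.  118.3]
top hood 624 [-51.6 -51.5 -51.4 -45.3  -0.4  44.2  49.5  51.2  52.1]
   edge -60 122 [-69.1 116.7]
   edge -30 250 [-68.9 116.5]
   edge 0 288 [-69.3 117.5]
side sensor 91 [-22.5 -20.7 -18.9 -14.7   2.4  18.2  19.9  20.1  20.4]
side body 208 [-32.4 -31.8 -28.5 -23.5   1.4  24.3  29.   35.8  38.4]
side deck 2647 [-69.8 -60.3 -45.7  -1.6  70.7 111.6 117.9 119.4 120.8]
side hood 1283 [-51.9 -49.1 -48.1 -47.    5.8  53.5  54.2  54.7  55.7]
   edge -60 444 [-64.2 119.9]
   edge -30 280 [ 34.2 118.9]
   edge 0 276 [ 34.3 119.4]
```

```bash
python3 -m jog '[{"fingers":0.05,"x":0.0047,"y":0.0025,"z":0.010,"rx":0,"ry":0,"rz":0},{"fingers":0.05,"x":0,"y":0,"z":0.01,"rx":-1,"ry":-1.2,"rz":0},{"fingers":0.05,"x":0,"y":0,"z":0.006,"rx":0,"ry":-1.3,"rz":0},{"fingers":0.05,"x":0,"y":0,"z":0,"rx":0,"ry":0,"rz":0},{"fingers":0.05,"x":0,"y":0,"z":0,"rx":0,"ry":0,"rz":0}]'
cat >> m.py <<'E'
def meas2(h):
    "h: expected mm height of monitor underside"
    a,A=tool(); print("tool in cradle",(c.T@(a-O)*1000).round(1),"turn",delta(O,R)[1],"j",r.get_obs()["joints"].round(2))
    for n in ("top","side"):
        p,P=cloud(n); L=((P.reshape(-1,3)-O)@c)*1000; L=L[~np.isnan(L[:,0])]
        print(n,"lm",[((c.T@(np.array(l["xyz"])-O)*1000).round(1).tolist(),round(l["score"],2)) for l in r.landmark_of("monitor",n)[:1]])
        z=L[:,2]-h; near=(abs(L[:,1])<40)
        S=L[(L[:,0]>30)&(L[:,0]<48)&near&(abs(z-28)<4.5)]; E=L[(L[:,0]>10)&(L[:,0]<70)&(abs(L[:,1])<15)&(abs(z-28)<5)]
        D=L[(abs(L[:,0])<80)&(abs(L[:,1]-24)<110)&(abs(L[:,2]-9)<3)]
        B=L[(L[:,0]>-4)&(L[:,0]<22)&(abs(L[:,1])<18)&(abs(z-32)<6)]
        print("  sensor y",np.percentile(S[:,1],[2,98]).round(1),"end x",np.percentile(E[:,0],[95,98,100]).round(1),"deck y",np.percentile(D[:,1],[1,99]).round(1))
        g=np.linalg.lstsq(np.c_[B[:,:2],np.ones(len(B))],B[:,2],rcond=None)[0]; print("  face slope deg",np.degrees(g[:2]).round(1),"z0",g[2].round(1),len(B))
E
python3 -c "
from m import *
meas2(17)"
```

```text
clock: 12.22
tcp_pos: [0.4875, 0.0347, 0.1055]
orientation: [-0.162, 2.589, 0.048]
contact_force: [-0.9, -0.7, -2.2]
grip_width: 0.0589
gripper_force: 45.7
tool in cradle [-3.9 -0.4 31.6] turn [ 0.08  1.39 -0.06] j [ 0.95  0.64 -1.41  2.44  1.71  0.68 -0.03]
top lm [([9.1, -0.7, 13.8], 0.78)]
  sensor y [-25.8  23.5] end x [58.2 59.  60.3] deck y [-68.7 117.1]
  face slope deg [0.6 0.5] z0 50.5 129
side lm [([8.7, -1.3, 18.1], 0.82)]
  sensor y [-22.3  29.2] end x [56.4 57.3 57.9] deck y [-65.9 119. ]
  face slope deg [ 1.3 -0. ] z0 49.8 112
```

The angle is right, but joints 3 and 4 are at their limits and the tool can't reach the last 8 mm towards the robot. I'll put the monitor back on the bench and regrip it with the tool pitched about 18° relative to it, which means less lean at the dock.

```bash
python3 -m jog '[{"fingers":0.05,"x":-0.023,"y":0,"z":-0.039,"rx":0,"ry":0,"rz":0},{"fingers":0.05,"x":-0.023,"y":0,"z":-0.039,"rx":0,"ry":0,"rz":0},{"fingers":0.05,"x":0,"y":0.05,"z":0,"rx":0,"ry":0,"rz":0},{"fingers":0.05,"x":0,"y":0.05,"z":0,"rx":0,"ry":0,"rz":0},{"fingers":0.05,"x":0,"y":0.05,"z":0,"rx":0,"ry":0,"rz":0},{"fingers":0.05,"x":0,"y":0.05,"z":0,"rx":0,"ry":0,"rz":0},{"fingers":0.05,"x":0,"y":0.05,"z":0,"rx":0,"ry":0,"rz":0}]'
python3 -c "
from m import *
print(r.get_obs()['joints'].round(2),delta(np.array([.46,.297,.05]),frame(-10,0)[1]))"
```

```text
clock: 13.3
tcp_pos: [0.4485, 0.2801, 0.1664]
orientation: [-0.167, 2.613, 0.04]
contact_force: [1.7, 0.3, -1.7]
grip_width: 0.0586
gripper_force: 45.7
[ 0.2   0.45 -1.28  2.25  1.29  0.85 -0.24] (array([ 46.4,  15.7, 107.5]), array([ 4.34, 29.81, 16.91]))
```

```bash
python3 -m jog '[{"fingers":0.05,"x":0,"y":0,"z":0,"rx":1.09,"ry":7.45,"rz":4.23},{"fingers":0.05,"x":0,"y":0,"z":0,"rx":1.09,"ry":7.45,"rz":4.23},{"fingers":0.05,"x":0,"y":0,"z":0,"rx":1.09,"ry":7.45,"rz":4.23},{"fingers":0.05,"x":0,"y":0,"z":0,"rx":1.09,"ry":7.45,"rz":4.23},{"fingers":0.05,"x":0,"y":0,"z":0,"rx":0,"ry":0,"rz":0}]'
python3 -c "
from m import *
print(r.get_obs()['joints'].round(2),delta(np.array([.46,.297,.018]),frame(-10,0)[1]))"
```

```text
clock: 13.92
tcp_pos: [0.451, 0.2784, 0.1658]
orientation: [-0.28, -3.128, -0.002]
contact_force: [-0.3, 0.1, -1.3]
grip_width: 0.0588
gripper_force: 45.7
[ 0.27  0.67 -1.29  1.91  0.72  1.13  0.09] (array([ -5.7,  19.7, 147.8]), array([ 0.08, -0.04, -0.23]))
```

```bash
python3 -m jog '[{"fingers":0.05,"x":-0.005,"y":0.019,"z":0.05,"rx":0,"ry":0,"rz":0},{"fingers":0.05,"x":0,"y":0,"z":0.05,"rx":0,"ry":0,"rz":0},{"fingers":0.05,"x":0,"y":0,"z":0.035,"rx":0,"ry":0,"rz":0},{"fingers":0.05,"x":0,"y":0,"z":0.01,"rx":0,"ry":0,"rz":0},{"fingers":0.05,"x":0,"y":0,"z":0.004,"rx":0,"ry":0,"rz":0},{"fingers":0.05,"x":0,"y":0,"z":0,"rx":0,"ry":0,"rz":0}]'
python3 -m jog '[{"fingers":0.0854,"x":0,"y":0,"z":0,"rx":0,"ry":0,"rz":0},{"fingers":0.0854,"x":0,"y":0,"z":0,"rx":0,"ry":0,"rz":0},{"fingers":0.0854,"x":0,"y":0,"z":0,"rx":0,"ry":0,"rz":0},{"fingers":0.0854,"x":0,"y":0,"z":-0.04,"rx":0,"ry":0,"rz":0},{"fingers":0.0854,"x":0,"y":0,"z":-0.04,"rx":0,"ry":0,"rz":0},{"fingers":0.0854,"x":0,"y":0,"z":0,"rx":0,"ry":9,"rz":0},{"fingers":0.0854,"x":0,"y":0,"z":0,"rx":0,"ry":9,"rz":0},{"fingers":0.0854,"x":0,"y":0,"z":0,"rx":0,"ry":0,"rz":0}]'
python3 - <<'E'
from m import *
p0=None
for n in ("top","side"):
    p,P=cloud(n); Q=P.reshape(-1,3); Q=Q[~np.isnan(Q[:,0])]
    print(n,[np.round(l["xyz"],4) for l in r.landmark_of("monitor",n)[:1]])
    T=Q[(abs(Q[:,0]-.47)<.08)&(abs(Q[:,1]-.295)<.07)&(Q[:,2]>.024)&(Q[:,2]<.036)]
    print(cv2.minAreaRect((T[:,:2]*1000).astype(np.float32)),len(T))
print(r.get_obs()["joints"].round(2),tool()[0],tool()[1].as_matrix().round(3).tolist())
E
```

```text
clock: 14.68
tcp_pos: [0.4575, 0.297, 0.0183]
orientation: [0.274, 3.129, 0.002]
contact_force: [-0.3, 0.3, -1.9]
grip_width: 0.059
gripper_force: 45.6
clock: 15.68
tcp_pos: [0.4596, 0.295, 0.0954]
orientation: [-0.256, -2.813, -0.041]
contact_force: [0.6, 0.7, 0.8]
grip_width: 0.0853
gripper_force: 0.0
top [array([0.4699, 0.2952, 0.0011])]
((447.7496032714844, 298.7861328125), (60.669307708740234, 54.33761215209961), 80.1114501953125) 275
side [array([ 0.4682,  0.2935, -0.    ])]
((467.87042236328125, 296.5405578613281), (60.698421478271484, 99.27487182617188), 79.94110870361328) 1288
[ 0.22  0.92 -1.21  1.75  0.61  1.23  0.24] [0.4558338  0.29688379 0.09740991] [[-0.937, 0.172, -0.304], [0.163, 0.985, 0.053], [0.309, 0.0, -0.951]]
```

Run:
```python
from m import *
cm,_=frame(-10,0); Rt=frame(-10,-18)[1]
print(delta(np.array([.4687,.2955,0])+cm@[-.014,0,.017],Rt))
```

```text
(array([-23.8,   0.9,  76.8]), array([-0.03,  0.03,  0.11]))
```

```bash
python3 -m jog '[{"fingers":0.0854,"x":-0.0238,"y":0.0009,"z":0,"rx":0,"ry":0,"rz":0},{"fingers":0.0854,"x":0,"y":0,"z":0.03,"rx":0,"ry":0,"rz":0},{"fingers":0.0854,"x":0,"y":0,"z":0.03,"rx":0,"ry":0,"rz":0},{"fingers":0.0854,"x":0,"y":0,"z":0.0168,"rx":0,"ry":0,"rz":0},{"fingers":0.0854,"x":0,"y":0,"z":0,"rx":0,"ry":0,"rz":0}]'
python3 -m jog '[{"fingers":0.05,"x":0,"y":0,"z":0,"rx":0,"ry":0,"rz":0},{"fingers":0.05,"x":0,"y":0,"z":0,"rx":0,"ry":0,"rz":0},{"fingers":0.05,"x":0,"y":0,"z":0,"rx":0,"ry":0,"rz":0},{"fingers":0.05,"x":0,"y":0,"z":0,"rx":0,"ry":0,"rz":0},{"fingers":0.05,"x":0,"y":0,"z":0,"rx":0,"ry":0,"rz":0},{"fingers":0.05,"x":0,"y":0,"z":0,"rx":0,"ry":0,"rz":0}]' 50
python3 - <<'E'
from m import *
p,A=tool(); cm,_=frame(-10,0)
print("tcp in monitor",cm.T@(p-[.4687,.2955,0]),"R",delta(p,frame(-10,-18)[1])[1])
E
python3 -m jog '[{"fingers":0.05,"x":0.0186,"y":0,"z":-0.057,"rx":0,"ry":0,"rz":0},{"fingers":0.05,"x":0.0186,"y":0,"z":-0.057,"rx":0,"ry":0,"rz":0},{"fingers":0.05,"x":0.0186,"y":0,"z":-0.057,"rx":0,"ry":0,"rz":0},{"fingers":0.05,"x":0,"y":0,"z":0,"rx":0,"ry":0,"rz":0}]' 50
python3 - <<'E'
from m import *
print(r.get_obs()['joints'].round(2))
# tool leans 12 from vertical at dock, turned about cradle axes; monitor (-14,0,18) under TCP
Rt=frame(7.2,12)[1]; print(delta(O+c@[-.014,0,.018+.05],Rt))
E
```

```text
clock: 16.5
tcp_pos: [0.455, 0.2974, 0.0163]
orientation: [-0.245, -2.816, -0.037]
contact_force: [-0.4, -0.1, -0.1]
grip_width: 0.0854
gripper_force: 0.0
clock: 17.25
tcp_pos: [0.4572, 0.2981, 0.0181]
orientation: [-0.248, -2.818, -0.042]
contact_force: [1.5, -1.0, 5.4]
grip_width: 0.0582
gripper_force: 54.7
tcp in monitor [-0.01178996  0.0005279   0.01805617] R [ 0.11  0.04 -0.06]
clock: 17.75
tcp_pos: [0.4575, 0.2997, 0.2013]
orientation: [-0.247, -2.823, -0.047]
contact_force: [0.1, -0.1, -2.4]
grip_width: 0.0584
gripper_force: 55.7
[ 0.26  0.82 -1.31  1.68  0.51  1.37  0.26]
(array([ -68.3, -263.7,   49.5]), array([  1.2 , -29.43, -17.41]))
```

```bash
python3 -m jog '[{"fingers":0.05,"x":-0.0137,"y":-0.0527,"z":0,"rx":0,"ry":0,"rz":0},{"fingers":0.05,"x":-0.0137,"y":-0.0527,"z":0,"rx":0,"ry":0,"rz":0},{"fingers":0.05,"x":-0.0137,"y":-0.0527,"z":0,"rx":0,"ry":0,"rz":0},{"fingers":0.05,"x":-0.0137,"y":-0.0527,"z":0,"rx":0,"ry":0,"rz":0},{"fingers":0.05,"x":-0.0137,"y":-0.0527,"z":0,"rx":0,"ry":0,"rz":0}]'
python3 -m jog '[{"fingers":0.05,"x":0,"y":0,"z":0,"rx":0.24,"ry":-5.9,"rz":-3.48},{"fingers":0.05,"x":0,"y":0,"z":0,"rx":0.24,"ry":-5.9,"rz":-3.48},{"fingers":0.05,"x":0,"y":0,"z":0,"rx":0.24,"ry":-5.9,"rz":-3.48},{"fingers":0.05,"x":0,"y":0,"z":0,"rx":0.24,"ry":-5.9,"rz":-3.48},{"fingers":0.05,"x":0,"y":0,"z":0,"rx":0.24,"ry":-5.9,"rz":-3.48},{"fingers":0.05,"x":0,"y":0,"z":0,"rx":0,"ry":0,"rz":0}]'
python3 - <<'E'
from m import *
print(r.get_obs()['joints'].round(2))
Rt=frame(7.2,12)[1]; print(delta(O+c@[-.012,0,.018+.03],Rt))
E
```

```text
clock: 18.38
tcp_pos: [0.4738, 0.0242, 0.174]
orientation: [-0.248, -2.816, -0.038]
contact_force: [0.5, -0.4, -1.7]
grip_width: 0.0585
gripper_force: 55.7
clock: 19.12
tcp_pos: [0.4717, 0.0252, 0.1741]
orientation: [-0.185, 2.936, 0.007]
contact_force: [-0.1, -0.3, -2.3]
grip_width: 0.0584
gripper_force: 55.7
[ 0.98  0.44 -1.39  2.17  0.7   0.81  0.88]
(array([10. ,  8.3, 57.6]), array([-0.42, -0.56,  0.06]))
```

```bash
python3 -m jog '[{"fingers":0.05,"x":0.005,"y":0.004,"z":0.02,"rx":-0.4,"ry":-0.5,"rz":0},{"fingers":0.05,"x":0.005,"y":0.004,"z":0.02,"rx":0,"ry":0,"rz":0},{"fingers":0.05,"x":0,"y":0,"z":0.0165,"rx":0,"ry":0,"rz":0},{"fingers":0.05,"x":0,"y":0,"z":0,"rx":0,"ry":0,"rz":0},{"fingers":0.05,"x":0,"y":0,"z":0,"rx":0,"ry":0,"rz":0}]'
python3 -c "
from m import *
R=frame(7.2,12)[1]
import m; m.R=R
meas2(30)"
```

```text
clock: 19.75
tcp_pos: [0.4756, 0.0351, 0.1181]
orientation: [-0.185, 2.925, 0.025]
contact_force: [-0.1, -0.9, -1.7]
grip_width: 0.0587
gripper_force: 55.7
tool in cradle [-7.7  1.5 48.4] turn [0.23 0.1  0.01] j [ 0.82  0.5  -1.23  2.22  0.85  0.7   0.72]
top lm [([2.0, 5.3, 31.3], 0.7)]
  sensor y [-24.5  26.8] end x [55.5 56.1 56.8] deck y [-68.7 117.1]
  face slope deg [0.3 0.1] z0 63.5 62
side lm [([2.9, -0.9, 31.4], 0.9)]
  sensor y [-15.3  24.6] end x [53.8 54.3 54.9] deck y [-64.4 118.9]
  face slope deg [-9.6  1.9] z0 66.2 18
```

```bash
python3 -m jog '[{"fingers":0.05,"x":0.0043,"y":-0.0015,"z":0.0014,"rx":0,"ry":0,"rz":0},{"fingers":0.05,"x":-0.0026,"y":0,"z":0.008,"rx":0,"ry":0,"rz":0},{"fingers":0.05,"x":-0.0026,"y":0,"z":0.008,"rx":0,"ry":0,"rz":0},{"fingers":0.05,"x":0,"y":0,"z":0,"rx":0,"ry":0,"rz":0},{"fingers":0.05,"x":0,"y":0,"z":0,"rx":0,"ry":0,"rz":0}]'
python3 -c "
from m import *
import m; m.R=frame(7.2,12)[1]
meas2(14)
for n in ('top','side'):
    p,P=cloud(n); L=((P.reshape(-1,3)-O)@c)*1000; L=L[~np.isnan(L[:,0])]
    for lo,hi in ((32,44),):
        S=L[(L[:,0]>lo)&(L[:,0]<hi)&(abs(L[:,1])<30)&(abs(L[:,2]-42)<3)]; print(n,len(S),np.sort(S[:,1]).round(1)[[0,1,2,3,4,-5,-4,-3,-2,-1]])
p,P=cloud('top'); cv2.imwrite('pics/top5.png',cv2.resize(p[180:290,180:290,::-1],None,fx=5,fy=5,interpolation=2))"
```

```text
clock: 20.58
tcp_pos: [0.4798, 0.0343, 0.1009]
orientation: [-0.186, 2.925, 0.025]
contact_force: [0.2, 0.3, -2.9]
grip_width: 0.0586
gripper_force: 55.6
tool in cradle [-12.8   0.1  31.6] turn [0.2  0.12 0.07] j [ 0.77  0.53 -1.18  2.22  0.91  0.68  0.68]
top lm [([0.9, -1.7, 13.6], 0.9)]
  sensor y [-20.3  19.3] end x [50.4 50.8 51.6] deck y [-68.7 117.1]
  face slope deg [-4.6  1.2] z0 47.6 82
side lm [([-2.3, 0.3, 13.1], 0.67)]
  sensor y [-16.2  22.3] end x [47.8 48.8 49.5] deck y [-66.1 119.4]
  face slope deg [-3.5  0.4] z0 47.3 41
top 65 [-19.2 -19.  -18.3 -18.  -16.6  17.3  18.3  19.1  19.3  19.7]
side 70 [-18.4 -16.8 -15.8 -15.6 -14.7  20.9  20.9  21.2  21.3  22.7]
```

View pics/top5.png

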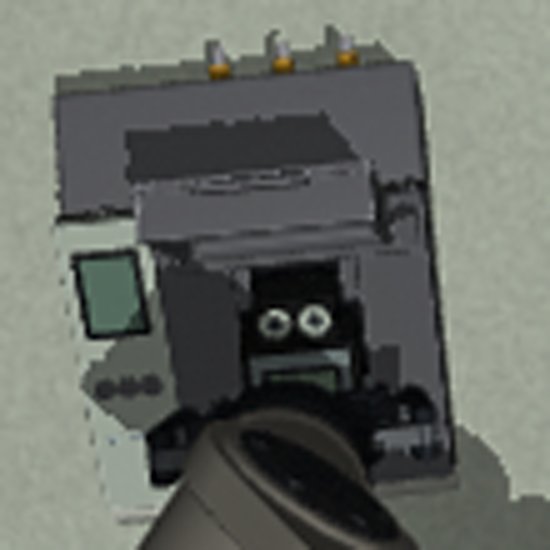

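The monitor is lined up with the pocket: the sensors are at (295,320), the notch beyond is at (295,265), and the hood is open. I'll check pitch quickly before lowering.

```bash
python3 -c "
from m import *
tilt(.034,.055,-.004,.056,.016)"
```

```text
top 228 [(0, 1, [-11.9, 45.8]), (4, 4, [-13.5, 46.5]), (8, 12, [-6.6, 47.1]), (12, 21, [1.9, 45.9]), (16, 16, [0.1, 46.2]), (20, 15, [-1.5, 47.5]), (24, 27, [0.7, 46.0]), (28, 22, [-1.1, 42.1]), (32, 19, [-0.4, 42.0]), (36, 16, [2.9, 42.6]), (40, 16, [-2.6, 41.5]), (44, 19, [0.6, 42.4]), (48, 24, [4.1, 40.8]), (52, 16, [-1.2, 38.7])]
side 167 [(12, 5, [11.1, 46.3]), (16, 15, [1.1, 46.4]), (20, 17, [0.2, 46.4]), (24, 23, [-1.0, 44.4]), (28, 17, [0.1, 41.6]), (32, 19, [0.6, 41.8]), (36, 17, [0.3, 42.3]), (40, 18, [0.9, 42.7]), (44, 19, [-0.1, 41.6]), (48, 17, [-0.8, 40.4])]
```

```bash
python3 -m jog '[{"fingers":0.05,"x":-0.0012,"y":0,"z":0.0038,"rx":0,"ry":0,"rz":0},{"fingers":0.05,"x":-0.0012,"y":0,"z":0.0038,"rx":0,"ry":0,"rz":0},{"fingers":0.05,"x":0,"y":0,"z":0,"rx":0,"ry":0,"rz":0}]'
python3 -m jog '[{"fingers":0.05,"x":-0.0009,"y":0,"z":0.0028,"rx":0,"ry":0,"rz":0},{"fingers":0.05,"x":0,"y":0,"z":0,"rx":0,"ry":0,"rz":0},{"fingers":0.05,"x":0,"y":0,"z":0,"rx":0,"ry":0,"rz":0}]'
python3 -c "
from m import *
import m; m.R=frame(7.2,12)[1]
meas2(3)
tilt(.022,.045,-.004,.056,.016)"
```

```text
clock: 21.4
tcp_pos: [0.485, 0.0347, 0.0948]
orientation: [-0.186, 2.923, 0.023]
contact_force: [-1.9, -2.5, 8.3]
grip_width: 0.058
gripper_force: 57.6
clock: 21.78
tcp_pos: [0.487, 0.0352, 0.0936]
orientation: [-0.186, 2.921, 0.021]
contact_force: [-10.2, -4.3, 27.3]
grip_width: 0.0586
gripper_force: 60.2
tool in cradle [-10.3   0.1  21.6] turn [0.07 0.33 0.1 ] j [ 0.74  0.55 -1.15  2.22  0.94  0.67  0.65]
top lm [([1.8, 4.1, -0.2], 0.96)]
  sensor y [-19.2  20.1] end x [49.1 50.7 53.1] deck y [-68.7 117. ]
  face slope deg [-14.9  -0.2] z0 39.1 68
side lm [([-3.8, -1.3, 4.5], 0.62)]
  sensor y [-17.3  21.3] end x [46.9 48.7 69.7] deck y [-65.4 119.3]
  face slope deg [-1.8  1.5] z0 34.8 31
top 224 [(4, 3, [-14.7, 34.5]), (8, 7, [-7.6, 35.9]), (12, 15, [-2.8, 36.3]), (16, 19, [-0.6, 35.0]), (20, 19, [1.7, 34.1]), (24, 20, [-1.6, 34.2]), (28, 29, [3.1, 30.9]), (32, 16, [0.2, 28.7]), (36, 21, [-2.8, 29.0]), (40, 18, [0.6, 28.0]), (44, 18, [1.5, 27.8]), (48, 22, [-0.5, 26.2]), (52, 17, [-1.9, 24.7])]
side 164 [(16, 9, [10.5, 34.1]), (20, 18, [0.2, 34.2]), (24, 19, [-0.5, 32.7]), (28, 20, [-1.2, 29.3]), (32, 18, [0.1, 28.9]), (36, 21, [0.5, 28.1]), (40, 17, [0.1, 28.4]), (44, 19, [1.4, 26.4]), (48, 19, [-1.8, 26.1]), (52, 4, [7.4, 25.1])]
```

```bash
python3 -c "
from m import *
p,P=cloud('side'); cv2.imwrite('pics/side6.png',cv2.resize(p[215:295,240:340,::-1],None,fx=8,fy=7.5,interpolation=2))
K=r.get_calibration('side');E=np.linalg.inv(K['extrinsics'])
for q in ([-52,32,10],[28,32,10],[28,23,10],[52,23,10],[52,-23,10],[-52,-32,10],[-50,30,10],[-12,30,0],[-12,30,10]):
    w=O+c@(np.array(q)/1000); v=K['mtx']@(E[:3,:3]@w+E[:3,3]); u=v[:2]/v[2]; print(q,((u-[240,215])*[8,7.5]).round())
"
```

```text
[-52, 32, 10] [494. 457.]
[28, 32, 10] [277. 298.]
[28, 23, 10] [290. 279.]
[52, 23, 10] [225. 231.]
[52, -23, 10] [291. 136.]
[-52, -32, 10] [571. 317.]
[-50, 30, 10] [491. 448.]
[-12, 30, 0] [372. 387.]
[-12, 30, 10] [389. 373.]
```

View pics/side6.png

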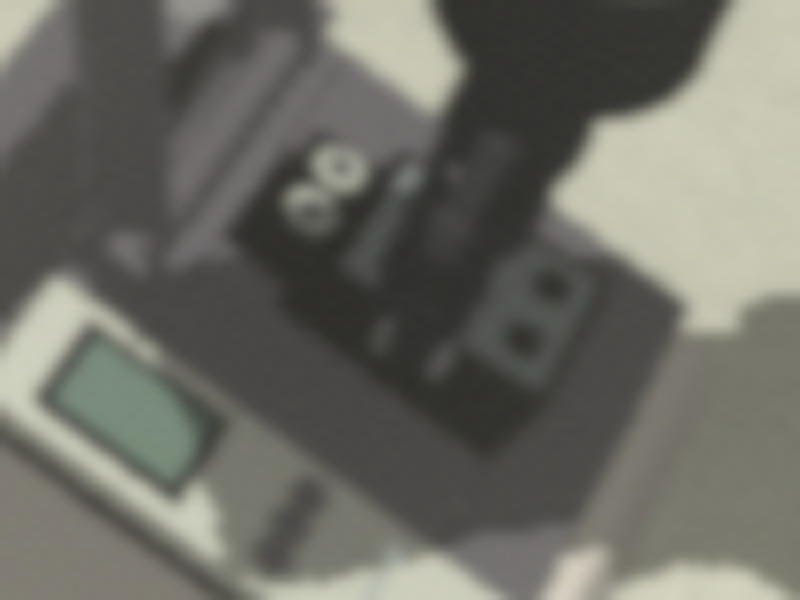

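The rear-left corner of the monitor (490,455) sits right at the projected pocket corner (494,457), so the tail looks hung on the lower rim. I'll measure the tail.

```bash
python3 -c "
from m import *
for n in ('side','top'):
    p,P=cloud(n); L=((P.reshape(-1,3)-O)@c)*1000; L=L[~np.isnan(L[:,0])]
    for lo,hi in ((-60,-54),(-54,-50),(-50,-46),(-46,-42),(-42,-36),(-36,-30)):
        S=L[(L[:,0]>lo)&(L[:,0]<hi)&(abs(L[:,1])<36)&(L[:,2]<50)]
        F=S[S[:,2]>30]
        if len(S)>3: print(n,lo,len(S),'z pct',np.percentile(S[:,2],[5,50,95]).round(1),'face',len(F),np.percentile(F[:,1],[3,97]).round(1) if len(F)>3 else '',np.median(F[:,2]).round(1) if len(F) else '')
"
```

```text
side -60 42 z pct [ 7.3  8.8 10.5] face 0  
side -54 8 z pct [ 1.2  8.5 11.7] face 0  
side -50 24 z pct [10.3 36.7 39.9] face 14 [-19.2  30.2] 38.6
side -46 48 z pct [ 2.5 39.6 41.6] face 35 [-24.6  31.1] 40.3
side -42 76 z pct [11.  38.7 40.8] face 58 [-24.3  31.5] 39.8
side -36 78 z pct [ 9.3 38.7 41.5] face 57 [-24.6  31.7] 39.3
```

```bash
python3 -m jog '[{"fingers":0.05,"x":0.0019,"y":0,"z":-0.0057,"rx":0,"ry":0,"rz":0},{"fingers":0.05,"x":0.0019,"y":0,"z":-0.0057,"rx":0,"ry":0,"rz":0},{"fingers":0.05,"x":-0.0,"y":0,"z":0,"rx":0,"ry":-2.5,"rz":0},{"fingers":0.05,"x":0,"y":0,"z":0,"rx":0,"ry":-2.5,"rz":0},{"fingers":0.05,"x":0,"y":0,"z":0,"rx":0,"ry":0,"rz":0}]'
cat >> m.py <<'E'
def pose():
    a,A=tool(); print("tool in cradle",(c.T@(a-O)*1000).round(1),"turn",delta(O,frame(7.2,17)[1])[1],"j",r.get_obs()["joints"].round(2),"F",r.get_obs()["contact_force"].round(1))
    z=(c.T@(a-O)*1000)[2]-18
    for n in ("top","side"):
        p,P=cloud(n); L=((P.reshape(-1,3)-O)@c)*1000; L=L[~np.isnan(L[:,0])]; L=L[(abs(L[:,1])<22)]
        h=L[:,2]-z
        A1=L[(L[:,0]>12)&(L[:,0]<24)&(abs(h-32)<8)];A2=L[(L[:,0]>32)&(L[:,0]<48)&(abs(h-28)<8)];A3=L[(L[:,0]>-46)&(L[:,0]<-34)&(h>22)&(h<42)]
        print(n,"tail/body/nose z",[ (np.median(q[:,0]).round(),np.median(q[:,2]).round(1)) if len(q)>5 else None for q in (A3,A1,A2)])
        T=L[(L[:,0]<-34)&(L[:,0]>-70)&(h>26)&(h<42)]; N=L[(L[:,0]>34)&(L[:,0]<70)&(h>24)&(h<34)]
        print("   tail x",np.percentile(T[:,0],[0,3]).round(1) if len(T)>5 else None,"nose x",np.percentile(N[:,0],[97,100]).round(1) if len(N)>5 else None)
E
python3 -c "
from m import *
pose()"
```

```text
clock: 22.85
tcp_pos: [0.478, 0.0333, 0.1015]
orientation: [-0.181, 2.839, 0.03]
contact_force: [-0.4, 0.0, -2.4]
grip_width: 0.0586
gripper_force: 56.8
tool in cradle [-14.2  -0.6  33. ] turn [0.13 0.04 0.07] j [ 0.77  0.47 -1.15  2.29  1.01  0.56  0.57] F [-0.4  0.  -2.4]
top tail/body/nose z [None, (np.float64(19.0), np.float64(48.3)), (np.float64(41.0), np.float64(44.0))]
   tail x None nose x [48.8 49.5]
side tail/body/nose z [(np.float64(-40.0), np.float64(48.5)), (np.float64(18.0), np.float64(47.7)), (np.float64(40.0), np.float64(43.8))]
   tail x [-51.6 -51. ] nose x [47.1 47.4]
```

```bash
python3 -m jog '[{"fingers":0.05,"x":-0.0031,"y":0.0006,"z":-0.0007,"rx":0,"ry":0,"rz":0},{"fingers":0.05,"x":-0.001,"y":0,"z":0.0045,"rx":0,"ry":0,"rz":0},{"fingers":0.05,"x":-0.001,"y":0,"z":0.0045,"rx":0,"ry":0,"rz":0},{"fingers":0.05,"x":0,"y":0,"z":0,"rx":0,"ry":0,"rz":0}]'
python3 -c "
from m import *
pose()"
python3 -m jog '[{"fingers":0.05,"x":-0.0007,"y":0,"z":0.0029,"rx":0,"ry":0,"rz":0},{"fingers":0.05,"x":0,"y":0,"z":0,"rx":0,"ry":0,"rz":0}]'
python3 -c "
from m import *
pose()"
```

```text
clock: 23.45
tcp_pos: [0.4862, 0.0356, 0.095]
orientation: [-0.18, 2.838, 0.032]
contact_force: [-0.1, -0.4, -2.4]
grip_width: 0.0587
gripper_force: 56.8
tool in cradle [-10.1   0.6  23.2] turn [0.21 0.09 0.04] j [ 0.74  0.49 -1.12  2.28  1.04  0.56  0.55] F [-0.1 -0.4 -2.4]
top tail/body/nose z [None, (np.float64(18.0), np.float64(38.7)), (np.float64(40.0), np.float64(35.0))]
   tail x None nose x [52.1 53.3]
side tail/body/nose z [(np.float64(-40.0), np.float64(38.7)), (np.float64(18.0), np.float64(39.0)), (np.float64(40.0), np.float64(34.4))]
   tail x [-49.4 -48.1] nose x [50.3 50.7]
clock: 23.8
tcp_pos: [0.4878, 0.0356, 0.0928]
orientation: [-0.18, 2.838, 0.031]
contact_force: [0.3, -0.5, -1.4]
grip_width: 0.0587
gripper_force: 56.8
tool in cradle [-9.9  0.4 20.4] turn [0.19 0.13 0.04] j [ 0.73  0.5  -1.11  2.28  1.05  0.56  0.54] F [ 0.3 -0.5 -1.4]
top tail/body/nose z [None, (np.float64(18.0), np.float64(36.2)), (np.float64(41.0), np.float64(31.9))]
   tail x None nose x [52.5 54.2]
side tail/body/nose z [(np.float64(-40.0), np.float64(35.9)), (np.float64(18.0), np.float64(36.3)), (np.float64(40.0), np.float64(32.1))]
   tail x [-49.2 -48.1] nose x [51.  69.6]
```

```bash
python3 -m jog '[{"fingers":0.05,"x":-0.0006,"y":0,"z":0.0024,"rx":0,"ry":0,"rz":0},{"fingers":0.05,"x":-0.0004,"y":0,"z":0.0016,"rx":0,"ry":0,"rz":0},{"fingers":0.05,"x":0,"y":0,"z":0,"rx":0,"ry":0,"rz":0}]'
python3 -c "
from m import *
pose()"
```

```text
clock: 24.28
tcp_pos: [0.4899, 0.0359, 0.0893]
orientation: [-0.18, 2.838, 0.031]
contact_force: [0.5, -0.4, -1.8]
grip_width: 0.0584
gripper_force: 56.9
tool in cradle [-9.8  0.5 16.3] turn [0.19 0.13 0.04] j [ 0.72  0.5  -1.1   2.27  1.07  0.55  0.53] F [ 0.5 -0.4 -1.8]
top tail/body/nose z [None, (np.float64(18.0), np.float64(32.2)), (np.float64(41.0), np.float64(28.0))]
   tail x None nose x [53.1 69.8]
side tail/body/nose z [(np.float64(-40.0), np.float64(31.4)), (np.float64(18.0), np.float64(32.1)), (np.float64(40.0), np.float64(27.7))]
   tail x [-47.7 -47.3] nose x [69.6 70. ]
```

```bash
python3 -m jog '[{"fingers":0.05,"x":-0.0002,"y":0,"z":0.0007,"rx":0,"ry":0,"rz":0},{"fingers":0.0854,"x":0,"y":0,"z":0,"rx":0,"ry":0,"rz":0},{"fingers":0.0854,"x":0,"y":0,"z":0,"rx":0,"ry":0,"rz":0},{"fingers":0.0854,"x":0,"y":0,"z":0,"rx":0,"ry":0,"rz":0},{"fingers":0.0854,"x":0,"y":0,"z":0,"rx":0,"ry":0,"rz":0}]'
python3 -m jog '[{"fingers":0.0854,"x":0,"y":0,"z":-0.03,"rx":0,"ry":0,"rz":0},{"fingers":0.0854,"x":0,"y":0,"z":-0.05,"rx":0,"ry":0,"rz":0},{"fingers":0.0854,"x":0,"y":0,"z":-0.05,"rx":0,"ry":0,"rz":0},{"fingers":0.0854,"x":0.03,"y":0,"z":-0.03,"rx":0,"ry":0,"rz":0},{"fingers":0.0854,"x":0,"y":0,"z":0,"rx":0,"ry":0,"rz":0}]'
python3 - <<'E'
from m import *
print(tool()[0],r.get_obs()["joints"].round(2))
for n in ("top","side"):
    p,P=cloud(n); L=((P.reshape(-1,3)-O)@c)*1000; L=L[~np.isnan(L[:,0])]; L=L[(abs(L[:,1])<22)]
    print(n,[(k,np.median(L[(abs(L[:,0]-k)<5)&(L[:,2]>15)&(L[:,2]<40)],0).round(1)) for k in (-40,-25,-10,5,18,36,46)])
    print([ (t,np.round(c.T@(np.array(l["xyz"])-O)*1000,1),np.round(l["xyz"],3)) for t in ("monitor","lid_edge","lid_hinge") for l in r.landmark_of(t,n)[:1]])
    cv2.imwrite(f"pics/{n}7.png",cv2.resize(p[150:310,150:350,::-1],None,fx=4,fy=3.75))
E
```

```text
clock: 25.0
tcp_pos: [0.4904, 0.0359, 0.0888]
orientation: [-0.18, 2.837, 0.031]
contact_force: [0.5, -1.5, -0.9]
grip_width: 0.0851
gripper_force: 0.0
clock: 25.62
tcp_pos: [0.4313, 0.0218, 0.2059]
orientation: [-0.18, 2.864, 0.014]
contact_force: [0.3, -0.4, -0.6]
grip_width: 0.0858
gripper_force: 0.0
[0.43134524 0.02176999 0.20586924] [ 1.18  0.08 -1.38  2.26  0.18  0.61  1.37]
top [(-40, array([-40.3,  -0.3,  31.7])), (-25, array([-24.6,  -0.9,  31.2])), (-10, array([-9.8, -0.1, 32.5])), (5, array([ 4.9,  0.3, 32.5])), (18, array([17.5,  2. , 31.7])), (36, array([35.9, -0.1, 27.5])), (46, array([47.5,  1.4, 25.8]))]
[('monitor', array([-1.5,  1.9, -4.3]), array([0.507, 0.04 , 0.076])), ('lid_edge', array([155.2,   0.3, 122.2]), array([0.579, 0.047, 0.263])), ('lid_hinge', array([75. , -1.8, 19.3]), array([0.562, 0.043, 0.134]))]
side [(-40, array([-39.8,   1.4,  32. ])), (-25, array([-25.1,   1. ,  31.5])), (-10, array([-10. ,   2.4,  32.1])), (5, array([ 5.1,  2.9, 32.6])), (18, array([17.7,  0.5, 31.5])), (36, array([36.5,  3.1, 27.3])), (46, array([46.1,  5. , 25.8]))]
[('monitor', array([-3. ,  3. ,  1.1]), array([0.503, 0.04 , 0.08 ])), ('lid_edge', array([159.1,  -0.4, 127.4]), array([0.58 , 0.046, 0.27 ])), ('lid_hinge', array([72.4,  2.3, 21.1]), array([0.558, 0.046, 0.134]))]
```

View pics/side7.png

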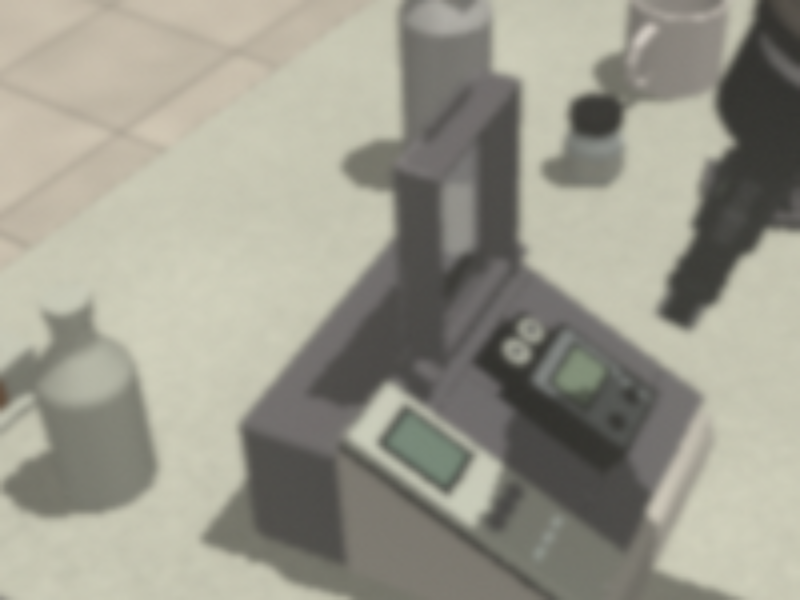

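The monitor sits flat in the pocket at about (565,390), released, and the hood is still open at about 121°. Next I'll go over the top, behind the hood.

```bash
cat >> m.py <<'E'
def hoodpt(phi,s=115.,gap=0.):
    f=np.radians(phi); H=np.array([73,0,21.]); n=np.array([np.sin(f),0,np.cos(f)])
    nx=np.cos(np.radians(120-phi))
    return O+c@((H+s*np.array([-np.cos(f),0,np.sin(f)])+n*(18+11*abs(nx)+gap))/1000)
E
python3 - <<'E'
from m import *
Rv=frame(7.2,0)[1]
for q in ([.46,.03,.325],hoodpt(121,115,15)): print(np.round(q,3),delta(np.array(q),Rv))
E
```

```text
[0.46  0.03  0.325] (array([ -59.9,    2.7, -108. ]), array([ 0.1 , 15.48,  0.16]))
[0.604 0.05  0.249] (array([-180.1,    3.8,    4.3]), array([ 0.1 , 15.48,  0.16]))
```

```bash
python3 -m jog '[{"fingers":0,"x":-0.015,"y":0,"z":-0.03,"rx":0,"ry":0,"rz":0},{"fingers":0,"x":-0.015,"y":0,"z":-0.03,"rx":0,"ry":0,"rz":0},{"fingers":0,"x":-0.015,"y":0,"z":-0.03,"rx":0,"ry":5.1,"rz":0},{"fingers":0,"x":-0.015,"y":0,"z":-0.03,"rx":0,"ry":5.2,"rz":0},{"fingers":0,"x":0,"y":0,"z":0,"rx":0,"ry":5.2,"rz":0},{"fingers":0,"x":0,"y":0,"z":0,"rx":0,"ry":0,"rz":0}]' 30
python3 - <<'E'
from m import *
Rv=frame(7.2,0)[1]; q=hoodpt(121,115,18); q2=q.copy(); q2[2]=.33
print(r.get_obs()["joints"].round(2))
print(delta(q2,Rv),delta(q,Rv))
E
```

```text
clock: 26.78
tcp_pos: [0.4612, 0.028, 0.3354]
orientation: [0.205, -3.134, -0.007]
contact_force: [-0.6, 0.0, -0.8]
grip_width: 0.0002
gripper_force: 0.0
[ 1.02  0.22 -1.35  1.84  0.22  1.26  1.3 ]
(array([-147.9,    3. ,    5.3]), array([ 0.28, -0.05,  0.27])) (array([-148. ,    2.6,   86.4]), array([ 0.28, -0.05,  0.27]))
```

```bash
python3 -m jog '[{"fingers":0,"x":-0.04,"y":0,"z":0,"rx":0,"ry":0,"rz":0},{"fingers":0,"x":-0.054,"y":0.0015,"z":0,"rx":0,"ry":0,"rz":0},{"fingers":0,"x":-0.054,"y":0.0015,"z":0,"rx":0,"ry":0,"rz":0},{"fingers":0,"x":0,"y":0,"z":0,"rx":0,"ry":0,"rz":0},{"fingers":0,"x":0,"y":0,"z":0.04,"rx":0,"ry":0,"rz":0},{"fingers":0,"x":0,"y":0,"z":0.044,"rx":0,"ry":0,"rz":0},{"fingers":0,"x":0,"y":0,"z":0,"rx":0,"ry":0,"rz":0}]'
python3 - <<'E'
from m import *
Rv=frame(7.2,0)[1]; a,A=tool(); print(r.get_obs()["joints"].round(2))
prev=a
for f in (121,112,102,92,82,72,62,52,42,32,22,12,6,2,0,-2):
    q=hoodpt(f,115,0); print(f,q.round(3),(Rv.inv().apply(q-prev)*1000).round(1)); prev=q
p,P=cloud("side"); cv2.imwrite("pics/side8.png",cv2.resize(p[120:280,200:400,::-1],None,fx=4,fy=3.75))
E
```

```text
clock: 27.65
tcp_pos: [0.6035, 0.047, 0.25]
orientation: [0.2, -3.13, 0.003]
contact_force: [-1.1, -0.5, 1.6]
grip_width: -0.0
gripper_force: 0.0
[ 0.59  0.58 -1.11  1.65  0.55  1.26  1.07]
121 [0.59  0.048 0.249] [13.7  2.8  0.8]
112 [0.571 0.046 0.253] [18.4  0.  -3.4]
102 [0.55  0.043 0.253] [21.1  0.  -0.3]
92 [0.53  0.04  0.249] [21.1  0.   3.6]
82 [0.509 0.038 0.242] [20.3 -0.   7.5]
72 [0.491 0.036 0.23 ] [18.7  0.  11.2]
62 [0.475 0.033 0.216] [16.4 -0.  14.6]
52 [0.461 0.032 0.198] [13.4  0.  17.6]
42 [0.451 0.031 0.178] [ 9.9  0.  19.8]
32 [0.445 0.03  0.157] [ 6.  -0.  21.4]
22 [0.443 0.029 0.138] [ 2.3  0.  19.1]
12 [0.444 0.03  0.12 ] [-0.6 -0.  18.5]
6 [0.446 0.03  0.108] [-1.8  0.  11.1]
2 [0.447 0.03  0.101] [-1.8 -0.   7.3]
0 [0.448 0.03  0.098] [-1.1  0.   3.6]
-2 [0.45  0.03  0.094] [-1.2 -0.   3.6]
```

View pics/side8.png

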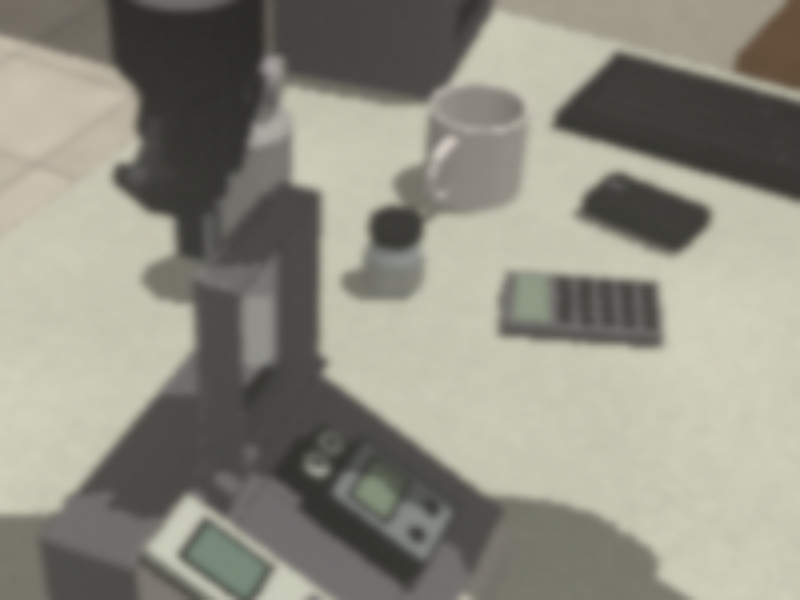

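The closed fingers hang behind the hood at (190,230), and the hood's top edge is in front of them. I'll push it over along the arc.

```bash
python3 -m jog '[{"fingers":0,"x":0.014,"y":0.002,"z":0,"rx":0,"ry":0,"rz":0},{"fingers":0,"x":0.0184,"y":0,"z":-0.003,"rx":0,"ry":0,"rz":0},{"fingers":0,"x":0.021,"y":0,"z":0,"rx":0,"ry":0,"rz":0},{"fingers":0,"x":0.021,"y":0,"z":0.0036,"rx":0,"ry":0,"rz":0},{"fingers":0,"x":0.0203,"y":0,"z":0.0075,"rx":0,"ry":0,"rz":0},{"fingers":0,"x":0.0187,"y":0,"z":0.0112,"rx":0,"ry":0,"rz":0}]'
python3 -m jog '[{"fingers":0,"x":0.0164,"y":0,"z":0.0146,"rx":0,"ry":0,"rz":0},{"fingers":0,"x":0.0134,"y":0,"z":0.0176,"rx":0,"ry":0,"rz":0},{"fingers":0,"x":0.0099,"y":0,"z":0.0198,"rx":0,"ry":0,"rz":0},{"fingers":0,"x":0.0,"y":0,"z":0,"rx":0,"ry":0,"rz":0}]'
python3 - <<'E'
from m import *
Rv=frame(7.2,0)[1]; print(r.get_obs()["joints"].round(2))
for f in (42,32): print(f,delta(hoodpt(f),Rv))
for n in ("top","side"):
    p,P=cloud(n)
    print(n,[ (t,np.round(c.T@(np.array(l["xyz"])-O)*1000,1)) for t in ("lid_edge","monitor") for l in r.landmark_of(t,n)[:1]])
E
```

```text
clock: 28.45
tcp_pos: [0.4936, 0.0369, 0.235]
orientation: [-0.201, 3.131, -0.003]
contact_force: [0.6, 0.4, 0.1]
grip_width: 0.0001
gripper_force: 0.4
clock: 28.95
tcp_pos: [0.4532, 0.031, 0.1814]
orientation: [0.201, -3.135, 0.004]
contact_force: [0.4, 0.2, 0.5]
grip_width: 0.0001
gripper_force: 0.0
[ 0.81  0.42 -1.22  2.06  0.48  0.99  1.04]
42 (array([ 1.8, -0.2,  3. ]), array([-0.16, -0.01,  0.15]))
32 (array([ 7.8, -0.1, 24.4]), array([-0.16, -0.01,  0.15]))
top [('lid_edge', array([ -84. , -338.4,  -47.7]))]
side [('lid_edge', array([ -8.5,  -1.5, 125.9])), ('monitor', array([-1.7, -0.9,  1.2]))]
```

```bash
python3 -m jog '[{"fingers":0,"x":0.0078,"y":0,"z":0.0244,"rx":0,"ry":0,"rz":0},{"fingers":0,"x":0.0023,"y":0,"z":0.0191,"rx":0,"ry":0,"rz":0},{"fingers":0,"x":-0.0006,"y":0,"z":0.0185,"rx":0,"ry":0,"rz":0},{"fingers":0,"x":-0.0018,"y":0,"z":0.0111,"rx":0,"ry":0,"rz":0},{"fingers":0,"x":0,"y":0,"z":0,"rx":0,"ry":0,"rz":0}]'
python3 - <<'E'
from m import *
Rv=frame(7.2,0)[1]; print(r.get_obs()["joints"].round(2))
for f in (6,0): print(f,delta(hoodpt(f),Rv))
E
```

```text
clock: 29.88
tcp_pos: [0.4465, 0.0303, 0.1073]
orientation: [0.201, -3.134, 0.001]
contact_force: [-0.1, -0.3, 0.7]
grip_width: -0.0004
gripper_force: 0.0
[ 0.69  0.51 -1.1   2.14  0.62  0.85  0.92]
6 (array([ 1.1, -0.4, -1.2]), array([-0.02, -0.07,  0.14]))
0 (array([-1.8, -0.4,  9.7]), array([-0.02, -0.07,  0.14]))
```

Next I'll press it down to the stop in small steps, watching the force.

```bash
python3 -m jog '[{"fingers":0,"x":-0.0015,"y":0,"z":0.005,"rx":0,"ry":0,"rz":0},{"fingers":0,"x":-0.0015,"y":0,"z":0.004,"rx":0,"ry":0,"rz":0},{"fingers":0,"x":0,"y":0,"z":0,"rx":0,"ry":0,"rz":0}]'
python3 -m jog '[{"fingers":0,"x":-0.0005,"y":0,"z":0.002,"rx":0,"ry":0,"rz":0},{"fingers":0,"x":0,"y":0,"z":0,"rx":0,"ry":0,"rz":0}]'
python3 -m jog '[{"fingers":0,"x":-0.0005,"y":0,"z":0.002,"rx":0,"ry":0,"rz":0},{"fingers":0,"x":0,"y":0,"z":0,"rx":0,"ry":0,"rz":0}]'
```

```text
clock: 30.25
tcp_pos: [0.4499, 0.0304, 0.0988]
orientation: [-0.2, 3.135, -0.002]
contact_force: [-0.5, 0.1, 0.2]
grip_width: 0.0003
gripper_force: 0.0
clock: 30.5
tcp_pos: [0.4503, 0.0304, 0.0969]
orientation: [-0.2, 3.135, -0.002]
contact_force: [-0.3, 0.7, -0.6]
grip_width: -0.0001
gripper_force: 0.0
clock: 30.75
tcp_pos: [0.4506, 0.0305, 0.096]
orientation: [0.2, -3.135, 0.005]
contact_force: [-7.0, -1.9, 18.6]
grip_width: 0.0001
gripper_force: 10.3
```

```bash
python3 -m jog '[{"fingers":0,"x":0.005,"y":0,"z":-0.03,"rx":0,"ry":0,"rz":0},{"fingers":0,"x":0,"y":0,"z":-0.06,"rx":0,"ry":0,"rz":0},{"fingers":0,"x":0,"y":0,"z":-0.06,"rx":0,"ry":0,"rz":0},{"fingers":0,"x":0,"y":-0.05,"z":-0.02,"rx":0,"ry":0,"rz":0},{"fingers":0,"x":0,"y":-0.05,"z":0,"rx":0,"ry":0,"rz":0},{"fingers":0,"x":0,"y":0,"z":0,"rx":0,"ry":0,"rz":0}]'
python3 - <<'E'
from m import *
for n in ("top","side"):
    p,P=cloud(n); cv2.imwrite(f"pics/{n}9.png",cv2.resize(p[150:310,170:370,::-1],None,fx=4,fy=3.75))
    print([ (t,np.round(c.T@(np.array(l["xyz"])-O)*1000,1)) for t in ("lid_edge","monitor") for l in r.landmark_of(t,n)[:1]])
    L=((P.reshape(-1,3)-O)@c)*1000; L=L[~np.isnan(L[:,0])]
    F=L[(abs(L[:,0]-10)<80)&(abs(abs(L[:,1])-46)<5)&(L[:,2]>25)&(L[:,2]<55)]
    m,nn=plane(F); print(n,len(F),m.round(1),nn.round(3))
E
```

```text
clock: 31.5
tcp_pos: [0.4585, -0.0735, 0.2647]
orientation: [0.188, -3.136, 0.003]
contact_force: [-0.4, 0.8, -0.8]
grip_width: 0.0
gripper_force: 0.0
[('lid_edge', array([-57.7,  -1.2,  34.6]))]
top 320 [23.1 15.4 39.1] [ 0.004 -0.001  1.   ]
[('lid_edge', array([-55.1,   0.5,  40.3]))]
side 431 [ 6.3  5.6 38.8] [ 0.002 -0.002  1.   ]
```

View pics/side9.png

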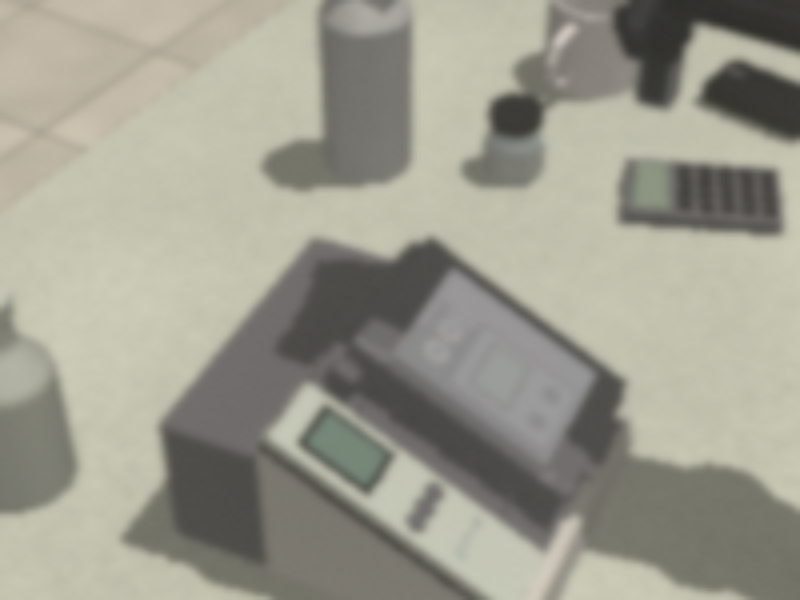

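The hood lies parallel to the deck (within 0.3°), with the monitor visible through it at (490,365), and the robot is clear.

```bash
python3 -c "
from bench import r
print(r.hand_in())"
```

```text
the job is handed in; nothing more can be done
None
```

The gas monitor is seated flat in the dock pocket and released, the hood is shut to its stop, and the job is handed in at about 31 s; `hand_in` gave no verdict, and I did not re-measure the other bench items at the end.

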